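Load the sample carousel, cover it and start its drive

ROBOT

A 6-joint arm with a two-finger parallel gripper is mounted at the origin on the work surface. World frame = base frame: x ahead of the robot, y to its left, z up, the work surface at z = 0. Lengths are in mm, angles in rad, forces in N, time in s.
With the tool pointing down it reaches from about 350 to 875 mm from the base axis. Payload 4.2 kg.
Tool frame: the origin (TCP) lies at the very end of the fingers, on their centre line; the grasp point (between the pads) lies 19 mm behind it; z points along the fingers, y is the line along which they close (so a half turn about z gives the same grasp; the last joint's range is limited). The gripper opens to 85 mm and grips with 20 to 120 N. Pads are 22 mm wide; open, the fingers measure 114 mm over their backs; the gripper's body (76 mm by 85 mm) begins 54 mm behind the grasp point. The pads swing forward as they close: fully open they stand 13 mm farther back than shut.
Start: joints at [-1.038, 0.385, 0.008, 0, -1.194, -0.259], TCP at [169.011, -601.693, 231.312] pointing down, gripper open.
Joint ranges: [-3.14, 3.14], [-1.21, 2.06], [-1.07, 1.41], [-3.16, 2.05], [-2.99, -0.16], [-3.1, 3.1]. Speed limits (rad/s): [2.79, 2.79, 3.14, 3.14, 3.14, 3.14].

INTERFACE

Orientations are given as a unit quaternion [x, y, z, w].
In Python, from bench import arm, optics gives the robot as it stands. The module is installed in compiled form; this text tells all that it offers.
- The arm moves only by the tool step_arm, never from a script. Its argument "motion" is a list of rows, each an object with "dr": the turn, a rotation vector about the tool's x, y, z in units of 8 degrees (1.0 is 8 degrees), a list of three; "slide": the shift along the tool's x, y, z in mm, a list of three; "jaw": the finger opening in mm, from 0 to 85.4. A call has exactly 8 rows; each row is the pose to reach, as a shift and turn from the pose commanded when the call began, along the tool's axes at that moment; what a row does not reach only later rows make up. A row lasts 1/8 s, in which the tool goes at most 62.5 mm and 10.7 degrees, less where a joint would pass 70% of its speed; a pose out of reach is approached as far as the arm can. A call with a gripper value outside its range is refused whole. The fingers move at their own pace and stop on an object; the grip force is fixed at half the most. Time passes only in rows, so rows that repeat a pose let the fingers close, or fill a call up. It gives the time, the measured TCP pose, the force, the opening and the grip force at its end, in the units of the state.
- arm.read_state(): the state, without advancing time (a new reading comes with each control period).
- optics.get_image(name): name is "scene" or "top" or "wrist"; returns the picture (384x512x3 uint8, blue, green, red); there is no depth.
- optics.camera_info(name): a dict with "camera_matrix" (3x3 intrinsics, pixels), "k1" (the pictures are not rectified: a ray, as slopes to the right and down, at radius r is drawn at 1 + k1 r^2 times it, then the intrinsics apply), "view" (4x4, takes a point from world to camera coordinates); the wrist camera has in their place "T_tool_cam" (4x4, takes a point from camera to tool coordinates, whose origin is the TCP and whose axes are the flange's). Camera axes: x right, y up, looking along -z (the intrinsics and any distortion apply to the point x, -y, -z); pixel columns grow to the right and rows downward; lengths in mm; the calibration is good to about 2 mm. A picture is of the moment at which its call begins: read the wrist's pose just before it. camera_info takes no time and is no camera call.
- arm.job_done(): hands the job in; it is judged then, once.
The state is a dict: "clock": time; "joints": joint angles; "joint_vel": joint speeds; "joint_efforts": joint torques, N m; "position": TCP position; "ee_rot": TCP orientation; "contact_force": force on the tool from outside, world axes, zero at the start; "wrist_torque": the same for the moment, N m; "gripper_width": finger opening in mm; "grasp_force": force on a finger pad.
Only numpy, scipy, OpenCV 4.12 (cv2) and the standard library are available. Lean on these libraries where they do the work, as an engineer would, in place of code of your own. Each camera call takes 0.05 s, during which the arm holds its last target. There are 200 camera calls.

TASK

Lift the lid off the round carousel bowl by its knob and set it down on the bench, stand every sample jar on the bench upright in the bowl, and put the lid properly back on. Then take the bent rod from its stand, reach over the guard of the drive unit with it and pull the start lever fully over towards you, touching the lever with nothing but the rod. Finally lay the rod back in its stand as it was, and leave the other lab ware alone.

Things in the scene. Friction and masses are not known exactly. Their poses are not given: they have to be found in the camera images.
- bowl: Fixed grey round open bowl, the sample carousel: outside diameter 180 mm, inside 170 mm, rim 75 mm and inner floor 6 mm above the bench. A fixed hub of 30 mm diameter stands at its middle, top 44 mm above the bench. At the start the lid covers it. Origin: centre of its underside, on the bench; z up. The bench to its right, in front of the drive unit and left of the rod stand, is free.
- lid_knob (a point): Centre of the black knob (upright cylinder, 30 mm diameter, 26 mm high, 12 mm above the lid) of the loose grey lid (0.25 kg): a disc of 186 mm diameter, 8 mm thick, with a locating plug below it, 152 to 160 mm in diameter, 10 mm deep, loose in the mouth of the bowl. The point is 43 mm above the bench when the lid stands on the bench, 108 mm when it is seated on the bowl. z: axis of the knob, up.
- jar1_c (a point): Centre, 28 mm above its underside, of a squat sample jar: amber glass, paper band, blue screw cap; body diameter 50 mm and 42 mm high, cap diameter 47 mm, 56 mm high in all, 0.14 kg. Two to four such jars, all alike, stand on the bench to the right at the start; the others are absent. Standing in the bowl, this point is 34 mm above the bench. z: axis of the jar, up.
- jar2_c (a point): Centre, 28 mm above its underside, of a squat sample jar: amber glass, paper band, blue screw cap; body diameter 50 mm and 42 mm high, cap diameter 47 mm, 56 mm high in all, 0.14 kg. Two to four such jars, all alike, stand on the bench to the right at the start; the others are absent. Standing in the bowl, this point is 34 mm above the bench. z: axis of the jar, up.
- jar3_c (a point): Centre, 28 mm above its underside, of a squat sample jar: amber glass, paper band, blue screw cap; body diameter 50 mm and 42 mm high, cap diameter 47 mm, 56 mm high in all, 0.14 kg. Two to four such jars, all alike, stand on the bench to the right at the start; the others are absent. Standing in the bowl, this point is 34 mm above the bench. z: axis of the jar, up.
- jar4_c (a point): Centre, 28 mm above its underside, of a squat sample jar: amber glass, paper band, blue screw cap; body diameter 50 mm and 42 mm high, cap diameter 47 mm, 56 mm high in all, 0.14 kg. Two to four such jars, all alike, stand on the bench to the right at the start; the others are absent. Standing in the bowl, this point is 34 mm above the bench. z: axis of the jar, up.
- drive: Fixed grey drive unit. Origin: on the bench below the lever pivot; x to the back of the unit, away from the robot. Housing 130 mm wide, 30 mm high, from x -65 to 100 mm. Guard: upright plate 130 mm wide, 8 mm thick, 105 mm high, at x -61 mm. Two side cheeks of the same height, 8 mm thick, 114 mm apart, run back from it to x 68 mm. Open above and at the back.
- lever (a joint): Start lever of the drive unit, rad; it pivots 36 mm above the origin of the drive unit. 0: leaning 0.6 rad to the back (off; it starts within 0.1 of this). 1.2: leaning 0.6 rad to the front, towards guard and robot (fully on, at its stop). It stays where it is left and takes 1 to 2 N at its tip.
- lever_tip (a point): Middle of the black crossbar at the tip of the lever, 55 mm from the pivot: a bar of 12 mm diameter, 44 mm long across the unit (along its y), on a steel stem of 8 mm diameter. 81 mm above the bench when off, 91 mm when upright.
- rod_grip (a point): Centre of the black grip of the loose bent steel rod (0.22 kg). Grip: block 60 mm long (x), 20 mm wide (y), 26 mm high (z), to be held across its width. The rod, 10 mm thick, runs along x from 60 mm behind this point to 150 mm ahead of it, where it bends square down (-z) into a leg that ends 95 mm below. On the stand it lies level, leg hanging at the end away from the robot.
- rod_tip (a point): Lower end of the leg of the bent rod, 150 mm ahead (x) of the grip centre and 95 mm below it. Axes as those of the grip.
- stand_seat (a point): Where the grip centre lies when the rod rests in its fixed aluminium stand, 115 mm above the bench; x: direction of the rod, leg at the +x end; z up. Base 130 by 60 mm; two upright forks at x -46 and 46 mm, 8 mm thick (x), up to 45 mm wide, tops 137 mm above the bench. The rod lies in their slots: open above, 16 mm wide, flared to about 35 mm at the mouth.
- reagent: Bystander: tall closed amber bottle, 72 mm in diameter, 150 mm high, at the back right. Origin: centre of its underside.
- beaker: Bystander: empty glass beaker, 72 mm in diameter, 85 mm high, at the back left. Origin: centre of its underside.
- tipbox: Bystander: white box, 85 by 120 by 55 mm, near the robot on the right. Origin: centre of its underside.
Mind the look-alikes: they are no part of the job. Leave any yellow look-alike of the part that bears jar4_c alone. Leave any red look-alike of the bowl alone.

How it is judged (in metres and radians):
On the way, in this order (a step that is already met when the one before it is completed fails the run):
1. the lid has been set down on the bench clear of the bowl and released (horizontal distance between lid_knob and bowl above 0.16 m and height (world z) of lid_knob below 0.05 m and angle between lid_knob's own z axis and vertical below 0.1 rad and contact force between lid and the fingers below 0.2 N), for 0.2 s.
2. every jar stands upright on the floor of the bowl, released (horizontal distance between each of jar1_c, jar2_c, jar3_c, jar4_c and bowl below 0.068 m and z of each of jar1_c, jar2_c, jar3_c, jar4_c in the frame of bowl below 0.041 m and angle between each of jar1_c, jar2_c, jar3_c, jar4_c's own z axis and vertical below 0.2 rad and contact force between each of jar1, jar2, jar3, jar4 and the fingers below 0.2 N), for 0.2 s.
3. the lid is back on the bowl, seated and released, with the jars inside (all of step 2 and horizontal distance between lid_knob and bowl below 0.012 m and z of lid_knob in the frame of bowl below 0.112 m and angle between lid_knob's own z axis and vertical below 0.05 rad and contact force between lid and the fingers below 0.2 N), for 0.2 s.
4. the start lever has been pulled over (value of joint lever above 1 rad), for 0.1 s.
At the end, for the whole second after the job is handed in: Jars upright on the floor of the bowl; lid seated level (knob within 12 mm of the bowl axis, at most 4 mm high, tilt below 0.05 rad); lever past 1.0 rad; rod in its stand, grip within 20 mm of the seat, leg hanging (within 0.3 rad) at the same end as before; all released, at rest (all of step 3 and value of joint lever above 1 rad and linear speed of each of lid, rod below 0.02 m/s and distance between rod_grip and stand_seat below 0.02 m and angle between rod_grip's own z axis and vertical below 0.3 rad and angle between the x axis of rod_grip and the x axis of stand_seat, either way round below 0.15 rad and x of rod_tip in the frame of stand_seat above 0 m); the robot touches nothing.
It fails at once if the gripper or arm touches the lever (contact force between lever and the fingers above 0.5 N or contact force between lever and the arm above 0.5 N).
It fails at once if the lever is touched with a jar or with the lid (contact force between lever and jar1 above 0.5 N or contact force between lever and jar2 above 0.5 N or contact force between lever and jar3 above 0.5 N or contact force between lever and jar4 above 0.5 N or contact force between lever and lid above 0.5 N).
It fails at once if another piece of lab ware is displaced by more than 40 mm or knocked over (distance of any of reagent, beaker, tipbox from where it was at the start of the episode above 0.04 m or angle between any of reagent, beaker, tipbox's own z axis and vertical above 0.4 rad).
Of jar1, jar2, jar3, jar4 only 2 to 4 are there at a start; the rules pass over those that are not, and their reading is None.
At some moment in a run one of jar1, jar2, jar3, jar4 may be knocked a few centimetres aside while the robot is not near it.
It also fails if it takes over 210 s, if anything falls off the work surface, if the arm or the gripper's body presses on something with over 40 N, if the wrist force passes 120 N, or if a joint passes its speed limit or range.

## Working session

There is one attempt and no reset: what is moved stays moved. The work goes in short steps, Python scripts to look and compute and a tool call to move; the robot and the scene stay as the last step left them, time stands still between calls to the robot, and variables do not carry over. Pictures are saved under pics/ and viewed, at most 19 in all, crops included, and the job is handed in when it is done.

Besides the shell and the picture viewer there is one more tool, called after ">>>" as name(argument=value, ...), one argument or row to a line, values as JSON. step_arm: Moves the arm, as the interface text tells. Its arguments: {"type":"object","properties":{"motion":{"type":"array","items":{"type":"object","properties":{"dr":{"type":"array","items":{"type":"number"}},"slide":{"type":"array","items":{"type":"number"}},"jaw":{"type":"number"}}}}},"required":["motion"]}

```bash
mkdir -p pics
cat > h.py <<'E'
import numpy as np, cv2
from bench import arm, optics
from scipy.spatial.transform import Rotation as R
def st():
    return arm.read_state()
def T_tool(s=None):
    s=s or st(); T=np.eye(4); T[:3,:3]=R.from_quat(s['ee_rot']).as_matrix(); T[:3,3]=s['position']; return T
def cam(name,T=None):
    """K,k1,cam->world"""
    i=optics.camera_info(name); K=np.array(i['camera_matrix']); k=i['k1']
    if name=='wrist': W=(T if T is not None else T_tool())@np.array(i['T_tool_cam'])
    else: W=np.linalg.inv(np.array(i['view']))
    return K,k,W
def grab(name,fn=None):
    T=T_tool() if name=='wrist' else None
    im=optics.get_image(name); 
    if fn: cv2.imwrite('pics/'+fn,im)
    return im,cam(name,T)
def ray(c,uv):
    K,k,W=c; d=np.array([(uv[0]-K[0,2])/K[0,0],(uv[1]-K[1,2])/K[1,1]]); p=d.copy()
    for _ in range(30): p=d/(1+k*(p@p))
    v=W[:3,:3]@np.array([p[0],-p[1],-1]); return W[:3,3],v/np.linalg.norm(v)
def onz(c,uv,z):
    o,v=ray(c,uv); return o+v*(z-o[2])/v[2]
def cross(c1,u1,c2,u2):
    o1,v1=ray(c1,u1);o2,v2=ray(c2,u2)
    t=np.linalg.lstsq(np.c_[v1,-v2],o2-o1,rcond=None)[0]
    a,b=o1+t[0]*v1,o2+t[1]*v2; return (a+b)/2,np.linalg.norm(a-b)
def proj(c,P):
    K,k,W=c; q=np.linalg.inv(W)@np.r_[P,1]; p=np.array([q[0],-q[1]])/-q[2]; p=p*(1+k*(p@p)); return K[:2,:2]@p+K[:2,2]
def mask(im,lo,hi):
    return cv2.inRange(cv2.cvtColor(im,cv2.COLOR_BGR2HSV),np.array(lo),np.array(hi))
def blobs(m,amin=40):
    n,l,s,c=cv2.connectedComponentsWithStats(m); return [(s[i][4],c[i].round(1).tolist(),s[i][:4].tolist()) for i in range(1,n) if s[i][4]>=amin]
def rel(P,yaw=None,T=None):
    """slide in tool axes to bring TCP to P; dr about tool z for tool y-axis direction yaw (world, mod pi)"""
    T=T_tool() if T is None else T
    print('slide',(T[:3,:3].T@(np.array(P)-T[:3,3])).round(1))
    if yaw is not None:
        y=T[:3,:3].T@np.array([np.cos(yaw),np.sin(yaw),0]); a=np.arctan2(-y[0],y[1]); a=(a+np.pi/2)%np.pi-np.pi/2
        print('dr z',round(np.degrees(a)/8,2))
E
python3 - <<'E'
from h import *
s=st();print({k:np.round(v,3).tolist() for k,v in s.items()}); print(T_tool(s).round(3))
a,c=grab('scene','s0.png');b,d=grab('top','t0.png');w,e=grab('wrist','w0.png')
for x in (c,d,e):print(x[1],x[0].round(1).tolist(),x[2].round(2).tolist())
E
```

```text
{'clock': 0.0, 'joints': [-1.038, 0.386, 0.007, -0.001, -1.194, -0.259], 'joint_vel': [-0.0, -0.0, -0.002, 0.0, -0.0, 0.0], 'joint_efforts': [0.002, -39.229, 18.84, 4.186, -0.005, -0.0], 'position': [168.872, -601.128, 230.212], 'ee_rot': [-0.136, 0.991, 0.001, -0.0], 'contact_force': [-0.67, 0.286, 0.02], 'wrist_torque': [0.015, 0.012, -0.003], 'grasp_force': 0.0, 'gripper_width': 85.474}
[[-9.63000e-01 -2.70000e-01 -1.00000e-03  1.68872e+02]
 [-2.70000e-01  9.63000e-01  2.00000e-03 -6.01128e+02]
 [ 0.00000e+00  2.00000e-03 -1.00000e+00  2.30212e+02]
 [ 0.00000e+00  0.00000e+00  0.00000e+00  1.00000e+00]]
-0.124349522744068 [[408.7, 0.0, 260.0], [0.0, 408.7, 187.1], [0.0, 0.0, 1.0]] [[0.86, -0.41, 0.31, 852.76], [0.51, 0.67, -0.54, -672.81], [0.01, 0.62, 0.79, 1041.19], [0.0, 0.0, 0.0, 1.0]]
-0.03535415440359111 [[444.8, 0.0, 258.0], [0.0, 444.8, 194.6], [0.0, 0.0, 1.0]] [[0.01, 0.98, -0.19, 219.03], [-1.0, 0.01, 0.0, -39.83], [0.01, 0.19, 0.98, 1484.79], [0.0, 0.0, 0.0, 1.0]]
-0.07245393374162863 [[283.3, 0.0, 253.5], [0.0, 283.3, 191.9], [0.0, 0.0, 1.0]] [[-0.27, -0.91, -0.3, 92.14], [0.96, -0.26, -0.09, -623.71], [0.0, -0.31, 0.95, 373.41], [0.0, 0.0, 0.0, 1.0]]
```

View pics/s0.png

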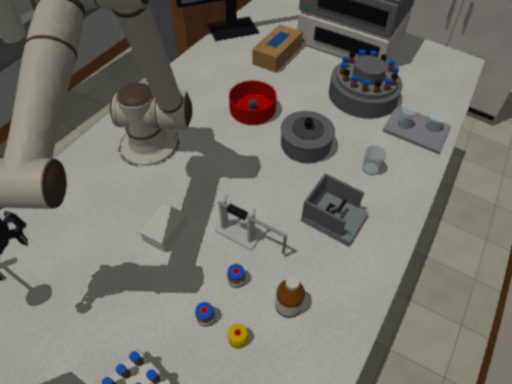

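View pics/t0.png

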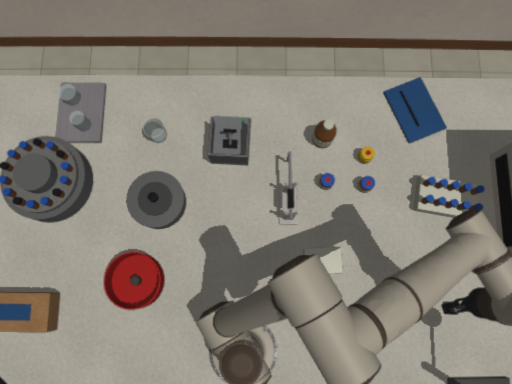

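The scene view shows two blue-capped jars at (236,272) and (205,312), the yellow look-alike at (238,334), the grey lidded bowl at (307,136) and the red look-alike bowl at (253,102). It also shows the drive at (335,210), the rod and stand at (245,222), the tip box at (163,228), the reagent bottle at (290,297) and the beaker at (373,160). In the top view the same things are: jars (327,181) and (367,184), yellow (367,155), grey bowl (156,198), red bowl (133,280), drive (230,140) and stand (288,190). I'll measure these and make one enlarged crop.

Run:
```python
from h import *
s=cv2.imread('pics/s0.png');t=cv2.imread('pics/t0.png');cs=cam('scene');ct=cam('top')
for n,im in(('s',s),('t',t)):
    print(n,'blue',[b for b in blobs(mask(im,(105,120,60),(130,255,255)),25)])
    print(n,'yel',[b for b in blobs(mask(im,(20,120,80),(35,255,255)),40)])
    print(n,'blk',[b for b in blobs(mask(im,(0,0,0),(180,255,38)),20)])
for z in(0,): 
    for u in((327,181),(367,184),(367,155),(156,198),(133,280),(230,140),(290,198)): print(u,onz(ct,u,56)[:2].round(0))
a=cv2.resize(t[110:240,110:390],None,fx=2.8,fy=2.8,interpolation=cv2.INTER_CUBIC)
b=cv2.resize(s[100:360,180:400],None,fx=1,fy=1)
cv2.imwrite('pics/ct.png',a)
b=cv2.resize(s[90:355,190:400],None,fx=2.2,fy=2.2,interpolation=cv2.INTER_CUBIC);cv2.imwrite('pics/cs.png',b)
```

```text
s blue [(np.int32(141), [277.6, 39.2], [268, 32, 20, 15]), (np.int32(36), [361.7, 51.6], [359, 49, 7, 6]), (np.int32(36), [372.9, 52.5], [370, 50, 7, 6]), (np.int32(60), [344.5, 61.6], [341, 56, 8, 12]), (np.int32(30), [391.5, 62.4], [389, 60, 6, 6]), (np.int32(27), [395.1, 69.3], [393, 67, 6, 6]), (np.int32(38), [354.5, 77.8], [351, 75, 8, 7]), (np.int32(40), [366.0, 81.7], [363, 79, 7, 7]), (np.int32(36), [388.0, 80.7], [385, 78, 7, 7]), (np.int32(173), [235.6, 272.1], [228, 264, 17, 16]), (np.int32(196), [204.2, 311.1], [196, 303, 18, 17]), (np.int32(79), [134.4, 356.4], [130, 352, 10, 10]), (np.int32(88), [120.9, 369.2], [116, 364, 11, 11]), (np.int32(84), [151.5, 374.6], [147, 370, 10, 11]), (np.int32(57), [107.1, 380.7], [102, 377, 11, 7])]
s yel [(np.int32(353), [237.7, 335.8], [228, 324, 20, 24])]
s blk [(np.int32(63), [79.6, 5.9], [71, 0, 15, 16]), (np.int32(20), [144.7, 1.2], [142, 0, 6, 4]), (np.int32(1149), [225.9, 20.6], [177, 0, 81, 40]), (np.int32(1027), [356.1, 10.6], [318, 0, 71, 27]), (np.int32(74), [130.4, 13.5], [115, 9, 29, 8]), (np.int32(721), [342.7, 41.7], [31
[... 1956 characters left out ...]
97.9], [495, 154, 17, 93]), (np.int32(42), [4.3, 165.4], [0, 163, 9, 6]), (np.int32(46), [56.6, 191.9], [53, 189, 8, 7]), (np.int32(73), [290.3, 197.8], [288, 190, 5, 18]), (np.int32(78), [152.6, 196.7], [148, 192, 10, 10]), (np.int32(47), [17.2, 200.4], [13, 198, 9, 6]), (np.int32(75), [456.3, 220.0], [448, 212, 20, 16]), (np.int32(38), [278.6, 270.8], [274, 266, 11, 11]), (np.int32(772), [473.2, 304.1], [443, 289, 53, 31]), (np.int32(26), [218.7, 304.8], [214, 302, 11, 7]), (np.int32(39), [451.4, 381.2], [448, 378, 10, 6])]
(327, 181) [ 544. -274.]
(367, 184) [ 535. -406.]
(367, 155) [ 634. -410.]
(156, 198) [484. 287.]
(133, 280) [219. 347.]
(230, 140) [683.  48.]
(290, 198) [ 486. -151.]
```

View pics/ct.png

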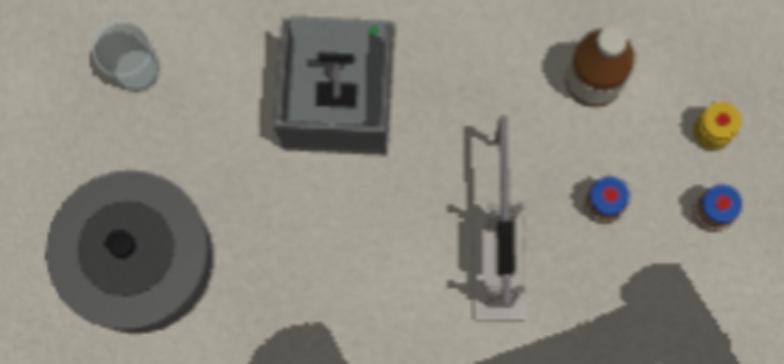

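View pics/cs.png

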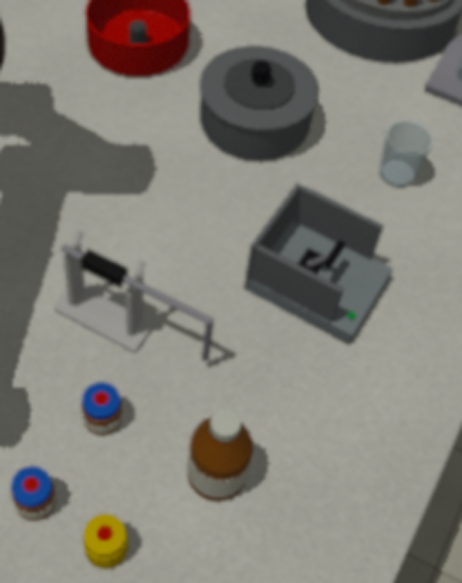

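The crops confirm two amber jars with blue caps and red dots, at top (327,180) and (367,183). The third, at (366,155), has a yellow cap and yellow body, so it is the look-alike to leave. The grey lidded bowl at (153,197) is the carousel; the red open one is not. Next I triangulate.

Run:
```python
from h import *
s=cv2.imread('pics/s0.png');t=cv2.imread('pics/t0.png');cs=cam('scene');ct=cam('top')
P,e=cross(cs,(308.6,123.3),ct,(152.6,196.7));print('knob',P.round(1),e.round(1))
# lid disc: ellipse of grey lid boundary in top: threshold vs bench, incl. z plane check
for a,b in(((235.8,272.1),(327.0,179.9)),((204.5,311.3),(367.2,182.7)),((237.7,334.5),(367,154.3))):
    P,e=cross(cs,a,ct,b);print('cap',P.round(1),e.round(1))
P,e=cross(cs,(236.4,211.4),ct,(290.3,197.8));print('grip',P.round(1),e.round(1))
# grip direction
ys,xs=np.nonzero(mask(t,(0,0,0),(180,255,55))[185:212,283:296]);
print(cv2.fitLine(np.c_[xs,ys].astype(np.float32),cv2.DIST_L2,0,.01,.01).ravel())
# pixel ends of the rod in crops: top leg end and rear end
for (a,b,n) in (((190+210/2.2,90+322/2.2),(110+503/2.8,110+120/2.8),'bend'),((190+207/2.2,90+358/2.2),(110+502/2.8,110+128/2.8),'legend?'),
  ((190+320/2.2,90+258/2.2),(229.5,130.5),'bar?')):
    P,e=cross(cs,a,ct,b);print(n,P.round(1),e.round(1))
print('drive front corners, top z105', onz(ct,(110+277/2.8,110+127/2.8),105).round(0),onz(ct,(110+386/2.8,110+131/2.8),105).round(0))
print('housing back corners z30', onz(ct,(110+283/2.8,110+17/2.8),30).round(0),onz(ct,(110+393/2.8,110+21/2.8),30).round(0))
for z in(75,83):
  for u in((47,250),(211,250),(130,171),(130,329)): print('lid edge',z,onz(ct,(110+u[0]/2.8,110+u[1]/2.8),z)[:2].round(0))
print(arm.read_state()['clock'])
```

```text
knob [480.5 288.6  99. ] 1.8
cap [ 551.9 -275.7   41.4] 2.2
cap [ 543.5 -409.9   40.7] 2.7
cap [ 645.2 -414.9   32.4] 4.9
grip [ 475.9 -147.9  113.8] 0.5
[ 0.01600229  0.99987197  6.938144   12.845361  ]
bend [ 626.6 -146.   106.6] 5.1
legend? [ 634.6 -152.3   36.1] 1.8
bar? [703.8  44.7  71.9] 16.1
drive front corners, top z105 [615. 112. 105.] [611. -13. 105.]
housing back corners z30 [777. 117.  30.] [773. -19.  30.]
lid edge 75 [475. 377.]
lid edge 75 [476. 187.]
lid edge 75 [569. 285.]
lid edge 75 [385. 276.]
lid edge 83 [474. 374.]
lid edge 83 [475. 186.]
lid edge 83 [567. 284.]
lid edge 83 [384. 275.]
0.15
```

>>> step_arm(
  motion=[
    {"dr":[0,0,1.0],"slide":[-485,280,-30],"jaw":85},
    {"dr":[0,0,1.95],"slide":[-485,280,-30],"jaw":85},
    {"dr":[0,0,1.95],"slide":[-485,280,-30],"jaw":85},
    {"dr":[0,0,1.95],"slide":[-485,280,-30],"jaw":85},
    {"dr":[0,0,1.95],"slide":[-485,280,-30],"jaw":85},
    {"dr":[0,0,1.95],"slide":[-485,280,-30],"jaw":85},
    {"dr":[0,0,1.95],"slide":[-485,280,-30],"jaw":85},
    {"dr":[0,0,1.95],"slide":[-485,280,-30],"jaw":85},
  ],
)

```text
clock: 1.15
position: [518.8, -242.7, 258.1]
ee_rot: [-0.001, 1.0, 0.0, -0.0]
contact_force: [0.9, -0.4, 0.4]
gripper_width: 84.9
grasp_force: 0.0
```

Run:
```python
from h import *
T=T_tool();print(T.round(3)); rel((450,260,260),np.pi/2,T)
im,c=grab('wrist','w1.png');im2,_=grab('top')
print([b for b in blobs(mask(im,(105,120,60),(130,255,255)),100)])
print([b for b in blobs(mask(im2,(105,120,60),(130,255,255)),80)])
```

```text
[[-1.00000e+00 -2.00000e-03 -0.00000e+00  5.18831e+02]
 [-2.00000e-03  1.00000e+00  0.00000e+00 -2.42671e+02]
 [ 0.00000e+00  0.00000e+00 -1.00000e+00  2.58085e+02]
 [ 0.00000e+00  0.00000e+00  0.00000e+00  1.00000e+00]]
slide [ 68.  502.8  -1.9]
dr z 0.01
[(np.int32(439), [131.1, 186.2], [115, 172, 31, 30]), (np.int32(453), [232.1, 192.1], [217, 178, 31, 31]), (np.int32(2010), [38.2, 295.3], [2, 270, 83, 58]), (np.int32(174), [102.1, 354.6], [90, 349, 25, 13])]
[(np.int32(2119), [414.7, 109.8], [385, 78, 61, 64]), (np.int32(106), [327.1, 179.6], [321, 173, 13, 14]), (np.int32(108), [367.2, 182.7], [361, 176, 14, 14]), (np.int32(447), [14.4, 312.0], [0, 305, 30, 15])]
```

View pics/w1.png

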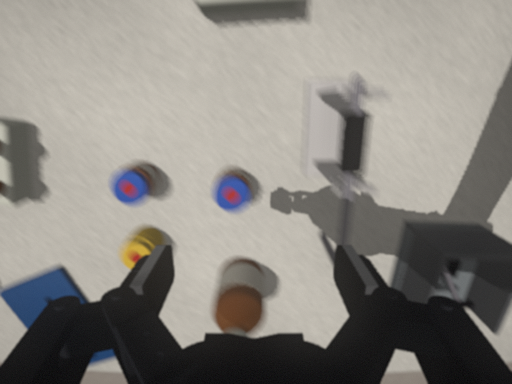

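The wrist view shows the two blue jars at (131,186) and (232,192), the yellow one at (145,245), and the stand and grip at (350,140). The tip box shows at the top edge. There is no third blue jar. Next, the bowl.

>>> step_arm(
  motion=[
    {"dr":[0,0,0],"slide":[68,503,-2],"jaw":85},
    {"dr":[0,0,0],"slide":[68,503,-2],"jaw":85},
    {"dr":[0,0,0],"slide":[68,503,-2],"jaw":85},
    {"dr":[0,0,0],"slide":[68,503,-2],"jaw":85},
    {"dr":[0,0,0],"slide":[68,503,-2],"jaw":85},
    {"dr":[0,0,0],"slide":[68,503,-2],"jaw":85},
    {"dr":[0,0,0],"slide":[68,503,-2],"jaw":85},
    {"dr":[0,0,0],"slide":[68,503,-2],"jaw":85},
  ],
)

```text
clock: 2.25
position: [449.3, 252.4, 260.1]
ee_rot: [-0.001, 1.0, 0.0, 0.0]
contact_force: [2.1, 0.6, 0.4]
gripper_width: 84.9
grasp_force: 0.0
```

>>> step_arm(
  motion=[
    {"dr":[0,0,0],"slide":[0,0,0],"jaw":85},
    {"dr":[0,0,0],"slide":[0,0,0],"jaw":85},
    {"dr":[0,0,0],"slide":[0,0,0],"jaw":85},
    {"dr":[0,0,0],"slide":[0,0,0],"jaw":85},
    {"dr":[0,0,0],"slide":[0,0,0],"jaw":85},
    {"dr":[0,0,0],"slide":[0,0,0],"jaw":85},
    {"dr":[0,0,0],"slide":[0,0,0],"jaw":85},
    {"dr":[0,0,0],"slide":[0,0,0],"jaw":85},
  ],
)

```text
clock: 3.25
position: [450.0, 250.9, 260.0]
ee_rot: [-0.001, 1.0, -0.0, -0.0]
contact_force: [0.0, 0.9, 0.5]
gripper_width: 85.1
grasp_force: 0.0
```

Run:
```python
from h import *
T=T_tool();print(T.round(3)); np.save('Tb1.npy',T)
im,c=grab('wrist','w2.png')
print(blobs(mask(im,(0,0,0),(180,255,40)),60))
```

```text
[[-1.00000e+00 -2.00000e-03 -0.00000e+00  4.50049e+02]
 [-2.00000e-03  1.00000e+00 -0.00000e+00  2.50948e+02]
 [ 0.00000e+00 -0.00000e+00 -1.00000e+00  2.60022e+02]
 [ 0.00000e+00  0.00000e+00  0.00000e+00  1.00000e+00]]
[(np.int32(653), [286.0, 203.8], [271, 188, 30, 31]), (np.int32(64), [341.1, 252.7], [337, 246, 12, 15]), (np.int32(29284), [253.8, 346.1], [0, 276, 512, 108]), (np.int32(110), [507.9, 307.1], [503, 299, 9, 18])]
```

>>> step_arm(
  motion=[
    {"dr":[0,0,0],"slide":[-60,0,-20],"jaw":85},
    {"dr":[0,0,0],"slide":[-80,60,-20],"jaw":85},
    {"dr":[0,0,0],"slide":[-80,60,-20],"jaw":85},
    {"dr":[0,0,0],"slide":[-80,60,-20],"jaw":85},
    {"dr":[0,0,0],"slide":[-80,60,-20],"jaw":85},
    {"dr":[0,0,0],"slide":[-80,60,-20],"jaw":85},
    {"dr":[0,0,0],"slide":[-80,60,-20],"jaw":85},
    {"dr":[0,0,0],"slide":[-80,60,-20],"jaw":85},
  ],
)

```text
clock: 4.3
position: [529.9, 310.9, 280.3]
ee_rot: [-0.001, 1.0, 0.0, 0.0]
contact_force: [0.4, -1.1, 0.1]
gripper_width: 85.2
grasp_force: 0.0
```

Run:
```python
from h import *
T=T_tool();print(T.round(3)); np.save('Tb2.npy',T)
im,c=grab('wrist','w3.png')
print(blobs(mask(im,(0,0,0),(180,255,40)),60))
cv2.imwrite('pics/w23.png',cv2.resize(np.hstack([cv2.imread('pics/w2.png'),im]),(800,300)))
```

```text
[[-1.00000e+00 -1.00000e-03  0.00000e+00  5.29869e+02]
 [-1.00000e-03  1.00000e+00  0.00000e+00  3.10864e+02]
 [-0.00000e+00  0.00000e+00 -1.00000e+00  2.80313e+02]
 [ 0.00000e+00  0.00000e+00  0.00000e+00  1.00000e+00]]
[(np.int32(389), [502.5, 143.0], [492, 132, 20, 23]), (np.int32(108), [473.4, 242.1], [467, 237, 17, 15]), (np.int32(91), [83.3, 250.4], [77, 244, 17, 15]), (np.int32(62), [96.1, 254.4], [92, 245, 8, 16]), (np.int32(26447), [249.7, 347.4], [0, 266, 512, 118]), (np.int32(105), [79.9, 285.7], [64, 282, 28, 8])]
```

View pics/w23.png

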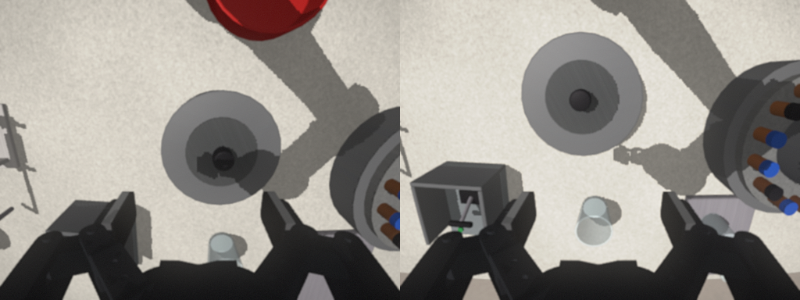

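Both wrist views show the grey lid with its black knob, at full-scale pixels near (286,204) and (232,128). I'll fit the knob and the rim.

Run:
```python
from h import *
cs=[];us=[]
for n,g in((2,(286,204)),(3,(232,128))):
    im=cv2.imread(f'pics/w{n}.png'); c=cam('wrist',np.load(f'Tb{n-1}.npy'))
    sub=im[g[1]-28:g[1]+28,g[0]-28:g[0]+28]; gr=sub.max(2)
    bs=blobs((gr<(42 if n==2 else 62)).astype(np.uint8)*255,150);print(n,bs)
    b=max(bs,key=lambda b:b[0]); x,y,w,h=b[2]; u=(g[0]-28+x+w/2-.5,g[1]-28+y+h/2-.5); us.append(u);cs.append(c)
    print('knob on z=108',onz(c,u,108).round(1))
    e=cv2.Canny(cv2.GaussianBlur(im,(5,5),0),40,100); ys,xs=np.nonzero(e[:260]); pts=np.array([onz(c,(a,b),83)[:2] for a,b in zip(xs,ys)])
    p=pts[np.linalg.norm(pts-np.array([478,285]),axis=1)<125]
    rng=np.random.default_rng(0);best=(0,)
    for _ in range(3000):
        q=p[rng.choice(len(p),3)]; A=np.c_[2*q,np.ones(3)]
        try: s=np.linalg.solve(A,(q**2).sum(1))
        except Exception: continue
        r=np.sqrt(max(s[2]+s[0]**2+s[1]**2,0))
        if abs(r-93)>6: continue
        k=(abs(np.linalg.norm(p-s[:2],axis=1)-r)<1).sum()
        if k>best[0]: best=(k,s[:2].round(1),r.round(1))
    print(best,len(p))
print(cross(cs[0],us[0],cs[1],us[1]))
```

```text
2 [(np.int32(670), [27.9, 27.7], [13, 12, 30, 32])]
knob on z=108 [480.5 286.4 108. ]
(np.int64(475), array([478.4, 285.6]), np.float64(92.2)) 1145
3 [(np.int32(766), [30.7, 29.2], [13, 14, 37, 30])]
knob on z=108 [480.5 290.3 108. ]
(np.int64(448), array([479.1, 286. ]), np.float64(92.3)) 1253
(array([482.10110831, 288.54466905, 101.28765833]), np.float64(3.2328588939824647))
```

>>> step_arm(
  motion=[
    {"dr":[0,0,0],"slide":[50,-25,0],"jaw":70},
    {"dr":[0,0,0],"slide":[50,-25,60],"jaw":70},
    {"dr":[0,0,0],"slide":[50,-25,110],"jaw":70},
    {"dr":[0,0,0],"slide":[50,-25,140],"jaw":70},
    {"dr":[0,0,0],"slide":[50,-25,160],"jaw":70},
    {"dr":[0,0,0],"slide":[50,-25,175],"jaw":70},
    {"dr":[0,0,0],"slide":[50,-25,187],"jaw":70},
    {"dr":[0,0,0],"slide":[50,-25,188],"jaw":70},
  ],
)

```text
clock: 5.35
position: [479.8, 285.8, 91.5]
ee_rot: [-0.001, 1.0, -0.0, -0.0]
contact_force: [-0.5, 0.2, 1.0]
gripper_width: 69.9
grasp_force: 0.0
```

>>> step_arm(
  motion=[
    {"dr":[0,0,0],"slide":[0,0,0],"jaw":20},
    {"dr":[0,0,0],"slide":[0,0,0],"jaw":20},
    {"dr":[0,0,0],"slide":[0,0,0],"jaw":20},
    {"dr":[0,0,0],"slide":[0,0,0],"jaw":20},
    {"dr":[0,0,0],"slide":[0,0,0],"jaw":20},
    {"dr":[0,0,0],"slide":[0,0,0],"jaw":20},
    {"dr":[0,0,0],"slide":[0,0,0],"jaw":20},
    {"dr":[0,0,0],"slide":[0,0,0],"jaw":20},
  ],
)

```text
clock: 6.35
position: [480.4, 286.2, 93.0]
ee_rot: [-0.001, 1.0, 0.0, 0.001]
contact_force: [-1.6, -1.1, 6.0]
gripper_width: 28.6
grasp_force: 59.4
```

>>> step_arm(
  motion=[
    {"dr":[0,0,0],"slide":[0,0,-10],"jaw":20},
    {"dr":[0,0,0],"slide":[0,0,-35],"jaw":20},
    {"dr":[0,0,0],"slide":[0,0,-65],"jaw":20},
    {"dr":[0,0,0],"slide":[0,-30,-75],"jaw":20},
    {"dr":[0,0,0],"slide":[0,-80,-75],"jaw":20},
    {"dr":[0,0,0],"slide":[0,-135,-75],"jaw":20},
    {"dr":[0,0,0],"slide":[0,-190,-75],"jaw":20},
    {"dr":[0,0,0],"slide":[0,-241,-75],"jaw":20},
  ],
)

```text
clock: 7.35
position: [479.4, 43.2, 166.7]
ee_rot: [-0.001, 1.0, 0.0, -0.001]
contact_force: [0.9, 1.0, -3.4]
gripper_width: 28.1
grasp_force: 59.8
```

>>> step_arm(
  motion=[
    {"dr":[0,0,0],"slide":[0,0,0],"jaw":20},
    {"dr":[0,0,0],"slide":[0,0,35],"jaw":20},
    {"dr":[0,0,0],"slide":[0,0,75],"jaw":20},
    {"dr":[0,0,0],"slide":[0,0,105],"jaw":20},
    {"dr":[0,0,0],"slide":[0,0,125],"jaw":20},
    {"dr":[0,0,0],"slide":[0,0,134],"jaw":20},
    {"dr":[0,0,0],"slide":[0,0,137],"jaw":20},
    {"dr":[0,0,0],"slide":[0,0,137],"jaw":20},
  ],
)

```text
clock: 8.35
position: [480.9, 45.4, 30.5]
ee_rot: [-0.001, 1.0, 0.0, 0.001]
contact_force: [0.5, 0.0, -3.7]
gripper_width: 28.6
grasp_force: 60.0
```

Not down yet (-3.7 N includes the lid weight). I'll lower it a little more, then release and rise.

>>> step_arm(
  motion=[
    {"dr":[0,0,0],"slide":[0,0,1],"jaw":20},
    {"dr":[0,0,0],"slide":[0,0,2],"jaw":20},
    {"dr":[0,0,0],"slide":[0,0,3],"jaw":20},
    {"dr":[0,0,0],"slide":[0,0,3],"jaw":60},
    {"dr":[0,0,0],"slide":[0,0,2],"jaw":60},
    {"dr":[0,0,0],"slide":[0,0,2],"jaw":70},
    {"dr":[0,0,0],"slide":[0,0,2],"jaw":70},
    {"dr":[0,0,0],"slide":[0,0,2],"jaw":70},
  ],
)

```text
clock: 9.35
position: [480.4, 45.0, 28.0]
ee_rot: [-0.001, 1.0, -0.0, -0.0]
contact_force: [0.4, 0.1, -0.5]
gripper_width: 69.9
grasp_force: 0.0
```

>>> step_arm(
  motion=[
    {"dr":[0,0,0],"slide":[0,0,-30],"jaw":85},
    {"dr":[0,0,0],"slide":[0,0,-90],"jaw":85},
    {"dr":[0,0,0],"slide":[0,0,-150],"jaw":85},
    {"dr":[0,0,0],"slide":[0,0,-212],"jaw":85},
    {"dr":[0,0,0],"slide":[0,60,-230],"jaw":85},
    {"dr":[0,0,0],"slide":[0,120,-230],"jaw":85},
    {"dr":[0,0,0],"slide":[0,180,-230],"jaw":85},
    {"dr":[0,0,0],"slide":[0,180,-230],"jaw":85},
  ],
)

```text
clock: 10.35
position: [479.8, 228.3, 257.4]
ee_rot: [-0.003, 1.0, -0.0, -0.0]
contact_force: [-0.2, 0.2, 0.1]
gripper_width: 85.2
grasp_force: 0.0
```

Run:
```python
from h import *
T=T_tool();print(T[:3,3].round(1)); np.save('Tb3.npy',T)
im,c=grab('wrist','w4.png'); t,_=grab('top','t1.png')
print([b for b in blobs(mask(t,(105,120,60),(130,255,255)),80)])
cv2.imwrite('pics/m4.png',np.vstack([cv2.resize(np.hstack([im,t]),(800,300))]))
```

```text
[479.8 228.3 257.4]
[(np.int32(2113), [414.8, 109.9], [385, 78, 61, 64]), (np.int32(103), [327.0, 179.9], [321, 173, 13, 14]), (np.int32(108), [367.2, 182.7], [361, 176, 14, 14]), (np.int32(447), [14.4, 312.0], [0, 305, 30, 15])]
```

View pics/m4.png

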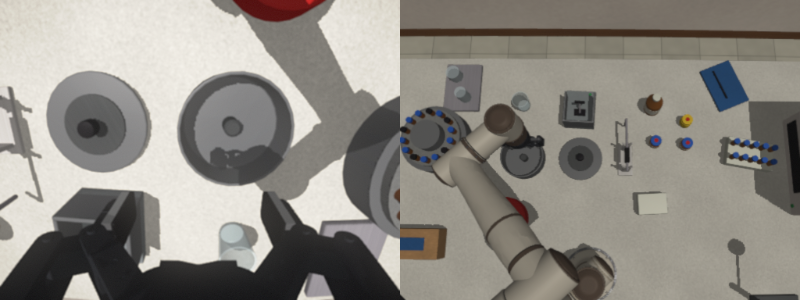

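The lid now stands on the bench (left, about (98,122) in the half-scale view). The bowl is open with its hub at (232,126). The top view still shows just two blue jars plus the yellow one.

>>> step_arm(
  motion=[
    {"dr":[0,0,0],"slide":[-65,-560,0],"jaw":85},
    {"dr":[0,0,0],"slide":[-65,-560,0],"jaw":85},
    {"dr":[0,0,0],"slide":[-65,-560,0],"jaw":85},
    {"dr":[0,0,0],"slide":[-65,-560,0],"jaw":85},
    {"dr":[0,0,0],"slide":[-65,-560,0],"jaw":85},
    {"dr":[0,0,0],"slide":[-65,-560,0],"jaw":85},
    {"dr":[0,0,0],"slide":[-65,-560,0],"jaw":85},
    {"dr":[0,0,0],"slide":[-65,-560,0],"jaw":85},
  ],
)

```text
clock: 11.45
position: [537.1, -274.9, 258.3]
ee_rot: [0.0, 1.0, -0.0, 0.0]
contact_force: [1.2, 0.2, 0.9]
gripper_width: 84.9
grasp_force: 0.0
```

>>> step_arm(
  motion=[
    {"dr":[0,0,0],"slide":[0,0,30],"jaw":85},
    {"dr":[0,0,0],"slide":[0,0,50],"jaw":85},
    {"dr":[0,0,0],"slide":[0,0,50],"jaw":85},
    {"dr":[0,0,0],"slide":[0,0,50],"jaw":85},
    {"dr":[0,0,0],"slide":[0,0,50],"jaw":85},
    {"dr":[0,0,0],"slide":[0,0,50],"jaw":85},
    {"dr":[0,0,0],"slide":[0,0,50],"jaw":85},
    {"dr":[0,0,0],"slide":[0,0,50],"jaw":85},
  ],
)

```text
clock: 12.45
position: [538.6, -271.5, 208.2]
ee_rot: [-0.001, 1.0, -0.0, 0.0]
contact_force: [-0.8, 0.2, 0.2]
gripper_width: 85.1
grasp_force: 0.0
```

```bash
cat >> h.py <<'E'
def circ(im,c,z,g,near,r0,tol,rows=260):
    e=cv2.Canny(cv2.GaussianBlur(im,(5,5),0),40,100); ys,xs=np.nonzero(e[:rows]); pts=np.array([onz(c,(a,b),z)[:2] for a,b in zip(xs,ys)])
    p=pts[np.linalg.norm(pts-np.array(g),axis=1)<near]; rng=np.random.default_rng(0); best=(0,)
    for _ in range(3000):
        q=p[rng.choice(len(p),3,replace=False)]
        try: s=np.linalg.solve(np.c_[2*q,np.ones(3)],(q**2).sum(1))
        except Exception: continue
        r=np.sqrt(max(s[2]+s[0]**2+s[1]**2,0))
        if abs(r-r0)>tol: continue
        k=(abs(np.linalg.norm(p-s[:2],axis=1)-r)<1).sum()
        if k>best[0]: best=(k,s[:2].round(1),r.round(1))
    return best
def caps(im):
    m=mask(im,(105,110,50),(130,255,255)); m2=cv2.morphologyEx(m,cv2.MORPH_CLOSE,np.ones((9,9)))
    return [b for b in blobs(m2,300) if b[0]<1500 and b[2][2]<60]
E
python3 - <<'E'
from h import *
im=cv2.imread('pics/w4.png');c=cam('wrist',np.load('Tb3.npy'))
print('bowl z75',circ(im,c,75,(479,286),120,90,4)); print('inner75',circ(im,c,75,(479,286),120,85,2.4)); print('hub44',circ(im,c,44,(479,286),40,15,3)); print('lid bench z18',circ(im,c,18,(480,45),120,93,4))
T=T_tool();print(T[:3,3].round(1)); im,c=grab('wrist','w5.png')
w1=cv2.imread('pics/w1.png')
T1=np.eye(4);T1[:3]=np.array([[-1,-.002,0,518.8],[-.002,1,0,-242.7],[0,0,-1,258.1]]);c1=cam('wrist',T1)
A,B=caps(w1),caps(im);print(A);print(B)
for b in B:
    g=onz(c,b[1],56)[:2]
    if g[0]<700: print(onz(c,b[1],56).round(1),'circle',circ(im,c,56,g,35,23.5,2))
    for a in A:
        P,e=cross(c,b[1],c1,a[1])
        if e<8: print('  x',P.round(1),e.round(1))
E
```

```text
bowl z75 (np.int64(440), array([478.5, 284.8]), np.float64(88.9))
inner75 (np.int64(293), array([481. , 285.6]), np.float64(87.3))
hub44 (np.int64(59), array([477.3, 285.2]), np.float64(15.8))
lid bench z18 (np.int64(331), array([479.7,  44.5]), np.float64(91.1))
[ 538.6 -271.5  208.2]
[(np.int32(560), [130.6, 186.5], [115, 172, 32, 30]), (np.int32(572), [232.2, 192.6], [217, 178, 32, 31])]
[(np.int32(1064), [129.7, 179.5], [110, 160, 41, 40]), (np.int32(1063), [249.7, 186.8], [230, 168, 41, 40]), (np.int32(687), [101.3, 364.0], [82, 350, 40, 34])]
[ 541.8 -407.4   56. ] circle (np.int64(136), array([ 543.2, -409.1]), np.float64(22.6))
  x [ 497.3 -332.5  213.1] 5.3
  x [ 438.2 -243.   413.2] 6.1
[ 549.9 -275.8   56. ] circle (np.int64(139), array([ 551.7, -276.3]), np.float64(23.1))
  x [ 460.4 -272.3  338.7] 4.2
  x [ 572.3 -275.8   -8.7] 4.9
  x [ 452.5 -266.2  356.1] 4.0
```

Jars are measured at about (550.5,-276) and (542.5,-408.5) with cap tops at 56, and the bowl centre at (478.5,285.3). All are within reach and sit where they should. Picking the nearer jar first.

>>> step_arm(
  motion=[
    {"dr":[0,0,0],"slide":[-12,-4,30],"jaw":85},
    {"dr":[0,0,0],"slide":[-12,-4,70],"jaw":85},
    {"dr":[0,0,0],"slide":[-12,-4,110],"jaw":85},
    {"dr":[0,0,0],"slide":[-12,-4,150],"jaw":85},
    {"dr":[0,0,0],"slide":[-12,-4,180],"jaw":85},
    {"dr":[0,0,0],"slide":[-12,-4,192],"jaw":85},
    {"dr":[0,0,0],"slide":[-12,-4,192],"jaw":85},
    {"dr":[0,0,0],"slide":[-12,-4,192],"jaw":40},
  ],
)

```text
clock: 13.5
position: [551.6, -275.9, 17.5]
ee_rot: [-0.001, 1.0, -0.0, 0.001]
contact_force: [-0.8, -0.2, -0.1]
gripper_width: 69.1
grasp_force: 0.0
```

>>> step_arm(
  motion=[
    {"dr":[0,0,0],"slide":[0,0,0],"jaw":40},
    {"dr":[0,0,0],"slide":[0,0,0],"jaw":40},
    {"dr":[0,0,0],"slide":[0,0,0],"jaw":40},
    {"dr":[0,0,0],"slide":[0,0,0],"jaw":40},
    {"dr":[0,0,0],"slide":[0,0,-20],"jaw":40},
    {"dr":[0,0,0],"slide":[0,0,-65],"jaw":40},
    {"dr":[0,0,0],"slide":[0,0,-125],"jaw":40},
    {"dr":[0,0,0],"slide":[0,0,-170],"jaw":40},
  ],
)

```text
clock: 14.5
position: [550.5, -275.6, 188.4]
ee_rot: [-0.001, 1.0, -0.0, 0.001]
contact_force: [0.9, -1.0, -1.4]
gripper_width: 48.2
grasp_force: 62.3
```

Run:
```python
from h import *
s=st();print(s['grasp_force'],s['gripper_width'],s['position']); rel((528.5,285.3,186))
im,c=grab('wrist','w6.png')
cv2.imwrite('pics/w6.png',im)
print(caps(im))
for b in caps(im):print(onz(c,b[1],56).round(1))
```

```text
62.27466702461243 48.201896815294035 [ 550.52187948 -275.55459516  188.39651026]
slide [ 21.2 560.9   2.2]
[(np.int32(1215), [123.5, 173.7], [101, 153, 45, 43])]
[ 542.1 -408.2   56. ]
```

>>> step_arm(
  motion=[
    {"dr":[0,0,0],"slide":[5,50,0],"jaw":40},
    {"dr":[0,0,0],"slide":[10,110,0],"jaw":40},
    {"dr":[0,0,0],"slide":[15,172,0],"jaw":40},
    {"dr":[0,0,0],"slide":[22,234,0],"jaw":40},
    {"dr":[0,0,0],"slide":[22,296,0],"jaw":40},
    {"dr":[0,0,0],"slide":[22,358,0],"jaw":40},
    {"dr":[0,0,0],"slide":[22,420,0],"jaw":40},
    {"dr":[0,0,0],"slide":[22,480,0],"jaw":40},
  ],
)

```text
clock: 15.55
position: [526.9, 206.3, 185.6]
ee_rot: [-0.001, 1.0, -0.0, -0.0]
contact_force: [1.3, -0.3, -1.7]
gripper_width: 48.3
grasp_force: 62.5
```

>>> step_arm(
  motion=[
    {"dr":[0,0,0],"slide":[0,40,0],"jaw":40},
    {"dr":[0,0,0],"slide":[0,65,0],"jaw":40},
    {"dr":[0,0,0],"slide":[0,81,0],"jaw":40},
    {"dr":[0,0,0],"slide":[0,81,0],"jaw":40},
    {"dr":[0,0,0],"slide":[0,81,20],"jaw":40},
    {"dr":[0,0,0],"slide":[0,81,50],"jaw":40},
    {"dr":[0,0,0],"slide":[0,81,70],"jaw":40},
    {"dr":[0,0,0],"slide":[0,81,70],"jaw":40},
  ],
)

```text
clock: 16.55
position: [526.9, 283.1, 114.5]
ee_rot: [0.0, 1.0, -0.001, -0.002]
contact_force: [-0.1, 0.0, -1.8]
gripper_width: 48.1
grasp_force: 62.5
```

Run:
```python
from h import *
rel((528.5,285.3,24)); print(st()['position'])
```

```text
slide [-2.   2.5 90.5]
[526.85155709 283.0864604  114.48609842]
```

>>> step_arm(
  motion=[
    {"dr":[0,0,0],"slide":[-1,1,25],"jaw":40},
    {"dr":[0,0,0],"slide":[-1,1,50],"jaw":40},
    {"dr":[0,0,0],"slide":[-1,1,70],"jaw":40},
    {"dr":[0,0,0],"slide":[-1,1,84],"jaw":40},
    {"dr":[0,0,0],"slide":[-1,1,89],"jaw":40},
    {"dr":[0,0,0],"slide":[-1,1,92],"jaw":40},
    {"dr":[0,0,0],"slide":[-1,1,93],"jaw":40},
    {"dr":[0,0,0],"slide":[-1,1,93],"jaw":40},
  ],
)

```text
clock: 17.55
position: [529.0, 286.6, 23.9]
ee_rot: [-0.001, 1.0, 0.0, 0.001]
contact_force: [-0.6, -0.9, 1.7]
gripper_width: 48.4
grasp_force: 62.8
```

Run:
```python
from h import *
s=st();print(s['position'],s['contact_force'])
```

```text
[529.01567526 286.63271098  23.92976471] [-0.6142872  -0.91953428  1.71492494]
```

Contact made. Release narrowly, rise, and return for jar B.

>>> step_arm(
  motion=[
    {"dr":[0,0,0],"slide":[0,0,0],"jaw":60},
    {"dr":[0,0,0],"slide":[0,0,0],"jaw":60},
    {"dr":[0,0,0],"slide":[0,0,0],"jaw":60},
    {"dr":[0,0,0],"slide":[0,0,-15],"jaw":60},
    {"dr":[0,0,0],"slide":[0,0,-50],"jaw":60},
    {"dr":[0,0,0],"slide":[0,0,-100],"jaw":60},
    {"dr":[0,0,0],"slide":[0,0,-160],"jaw":85},
    {"dr":[0,0,0],"slide":[0,0,-200],"jaw":85},
  ],
)

```text
clock: 18.55
position: [529.6, 286.8, 227.3]
ee_rot: [-0.001, 1.0, 0.002, 0.002]
contact_force: [-0.0, 0.2, -0.3]
gripper_width: 85.0
grasp_force: 0.0
```

>>> step_arm(
  motion=[
    {"dr":[0,0,0],"slide":[0,-600,0],"jaw":85},
    {"dr":[0,0,0],"slide":[0,-600,0],"jaw":85},
    {"dr":[0,0,0],"slide":[0,-600,0],"jaw":85},
    {"dr":[0,0,0],"slide":[0,-600,0],"jaw":85},
    {"dr":[0,0,0],"slide":[0,-600,0],"jaw":85},
    {"dr":[0,0,0],"slide":[0,-600,0],"jaw":85},
    {"dr":[0,0,0],"slide":[0,-600,0],"jaw":85},
    {"dr":[0,0,0],"slide":[0,-600,0],"jaw":85},
  ],
)

```text
clock: 19.55
position: [529.5, -215.8, 224.1]
ee_rot: [-0.001, 1.0, -0.0, 0.001]
contact_force: [1.2, 0.7, -0.1]
gripper_width: 84.6
grasp_force: 0.0
```

>>> step_arm(
  motion=[
    {"dr":[0,0,0],"slide":[0,-130,0],"jaw":85},
    {"dr":[0,0,0],"slide":[0,-130,0],"jaw":85},
    {"dr":[0,0,0],"slide":[0,-130,0],"jaw":85},
    {"dr":[0,0,0],"slide":[0,-130,0],"jaw":85},
    {"dr":[0,0,0],"slide":[0,-130,0],"jaw":85},
    {"dr":[0,0,0],"slide":[0,-130,0],"jaw":85},
    {"dr":[0,0,0],"slide":[0,-130,0],"jaw":85},
    {"dr":[0,0,0],"slide":[0,-130,0],"jaw":85},
  ],
)

```text
clock: 20.55
position: [529.8, -343.1, 223.2]
ee_rot: [-0.001, 1.0, -0.0, 0.0]
contact_force: [-0.7, 0.4, 0.5]
gripper_width: 84.9
grasp_force: 0.0
```

Run:
```python
from h import *
im,c=grab('wrist','w7.png'); t,ct=grab('top','t2.png')
A=caps(im); print(A)
tb=[b for b in blobs(mask(t,(105,110,50),(130,255,255)),40) if 300<b[1][0]<400 and b[1][1]>150 or 130<b[1][0]<190];print(tb)
P=onz(c,A[0][1],56);print(P.round(1),circ(im,c,56,P[:2],35,23.5,2))
for b in tb:
    Q,e=cross(c,A[0][1],ct,b[1]);print(Q.round(1),e.round(1))
rel((P[0],P[1],16))
```

```text
[(np.int32(418), [8.9, 139.6], [0, 128, 21, 24]), (np.int32(964), [196.7, 183.1], [177, 165, 40, 38]), (np.int32(470), [10.9, 194.1], [0, 183, 25, 23]), (np.int32(960), [105.2, 367.3], [86, 349, 40, 35])]
[(np.int32(123), [367.4, 182.5], [361, 176, 14, 14]), (np.int32(131), [156.6, 184.5], [150, 178, 14, 14])]
[ 489.2 -626.3   56. ] (np.int64(26), array([ 452.7, -604.5]), np.float64(22.7))
[ 454.3 -317.7  398.5] 17.0
[372.2 104.  853.8] 32.2
slide [  41.1 -282.9  207.1]
```

Run:
```python
from h import *
im=cv2.imread('pics/w7.png'); c=cam('wrist'); u=(196.7,183.1);ct=cam('top')
P=onz(c,u,56);print(P.round(1),circ(im,c,56,P[:2],35,23.5,2),cross(c,u,ct,(367.4,182.5)))
rel((542.5,-408.5,16)); print('jarA',onz(ct,(156.6,184.5),60).round(1))
```

```text
[ 541.3 -408.5   56. ] (np.int64(130), array([ 542.4, -409.5]), np.float64(22.9)) (array([ 538.61300793, -406.31259178,   63.55940825]), np.float64(1.4210872559421652))
slide [-12.6 -65.2 207.1]
jarA [527.9 286.1  60. ]
```

>>> step_arm(
  motion=[
    {"dr":[0,0,0],"slide":[-13,-55,0],"jaw":85},
    {"dr":[0,0,0],"slide":[-13,-65,40],"jaw":85},
    {"dr":[0,0,0],"slide":[-13,-65,90],"jaw":85},
    {"dr":[0,0,0],"slide":[-13,-65,140],"jaw":85},
    {"dr":[0,0,0],"slide":[-13,-65,180],"jaw":85},
    {"dr":[0,0,0],"slide":[-13,-65,203],"jaw":85},
    {"dr":[0,0,0],"slide":[-13,-65,207],"jaw":85},
    {"dr":[0,0,0],"slide":[-13,-65,207],"jaw":40},
  ],
)

```text
clock: 21.65
position: [543.3, -408.9, 16.7]
ee_rot: [-0.001, 1.0, -0.0, 0.0]
contact_force: [-0.1, -0.4, 0.4]
gripper_width: 69.5
grasp_force: 0.0
```

>>> step_arm(
  motion=[
    {"dr":[0,0,0],"slide":[0,0,0],"jaw":40},
    {"dr":[0,0,0],"slide":[0,0,0],"jaw":40},
    {"dr":[0,0,0],"slide":[0,0,0],"jaw":40},
    {"dr":[0,0,0],"slide":[0,0,0],"jaw":40},
    {"dr":[0,0,0],"slide":[0,0,-20],"jaw":40},
    {"dr":[0,0,0],"slide":[0,0,-65],"jaw":40},
    {"dr":[0,0,0],"slide":[0,0,-125],"jaw":40},
    {"dr":[0,0,0],"slide":[0,0,-175],"jaw":40},
  ],
)

```text
clock: 22.65
position: [542.5, -408.4, 193.1]
ee_rot: [-0.001, 1.0, -0.0, 0.0]
contact_force: [-0.5, 0.2, -1.0]
gripper_width: 48.3
grasp_force: 62.1
```

>>> step_arm(
  motion=[
    {"dr":[0,0,0],"slide":[10,60,0],"jaw":40},
    {"dr":[0,0,0],"slide":[25,120,0],"jaw":40},
    {"dr":[0,0,0],"slide":[40,180,0],"jaw":40},
    {"dr":[0,0,0],"slide":[55,240,0],"jaw":40},
    {"dr":[0,0,0],"slide":[70,300,0],"jaw":40},
    {"dr":[0,0,0],"slide":[85,360,0],"jaw":40},
    {"dr":[0,0,0],"slide":[100,420,0],"jaw":40},
    {"dr":[0,0,0],"slide":[110,480,0],"jaw":40},
  ],
)

```text
clock: 23.65
position: [430.6, 72.8, 191.1]
ee_rot: [-0.001, 1.0, 0.0, 0.0]
contact_force: [2.1, 0.8, -2.0]
gripper_width: 48.4
grasp_force: 62.2
```

Run:
```python
from h import *
rel((428.5,285.3,190)); print(st()['position'])
```

```text
slide [  1.8 212.5   1.2]
[430.56375264  72.78349622 191.10415354]
```

>>> step_arm(
  motion=[
    {"dr":[0,0,0],"slide":[2,60,0],"jaw":40},
    {"dr":[0,0,0],"slide":[2,120,0],"jaw":40},
    {"dr":[0,0,0],"slide":[2,175,0],"jaw":40},
    {"dr":[0,0,0],"slide":[2,205,0],"jaw":40},
    {"dr":[0,0,0],"slide":[2,212,0],"jaw":40},
    {"dr":[0,0,0],"slide":[2,212,0],"jaw":40},
    {"dr":[0,0,0],"slide":[2,212,40],"jaw":40},
    {"dr":[0,0,0],"slide":[2,212,70],"jaw":40},
  ],
)

```text
clock: 24.65
position: [429.2, 281.4, 120.1]
ee_rot: [0.0, 1.0, -0.0, -0.0]
contact_force: [0.2, 0.6, -0.7]
gripper_width: 48.3
grasp_force: 62.2
```

Run:
```python
from h import *
rel((428.5,285.3,24)); print(st()['position'])
```

```text
slide [ 0.7  3.9 96.1]
[429.24250882 281.39485962 120.13805646]
```

>>> step_arm(
  motion=[
    {"dr":[0,0,0],"slide":[1,2,25],"jaw":40},
    {"dr":[0,0,0],"slide":[1,2,50],"jaw":40},
    {"dr":[0,0,0],"slide":[1,2,73],"jaw":40},
    {"dr":[0,0,0],"slide":[1,2,88],"jaw":40},
    {"dr":[0,0,0],"slide":[1,2,93],"jaw":40},
    {"dr":[0,0,0],"slide":[1,2,96],"jaw":40},
    {"dr":[0,0,0],"slide":[1,2,98],"jaw":40},
    {"dr":[0,0,0],"slide":[1,2,98],"jaw":40},
  ],
)

```text
clock: 25.65
position: [429.0, 285.5, 24.1]
ee_rot: [-0.001, 1.0, 0.0, 0.0]
contact_force: [-1.1, -1.2, 4.8]
gripper_width: 48.4
grasp_force: 62.8
```

>>> step_arm(
  motion=[
    {"dr":[0,0,0],"slide":[0,0,0],"jaw":60},
    {"dr":[0,0,0],"slide":[0,0,0],"jaw":60},
    {"dr":[0,0,0],"slide":[0,0,0],"jaw":60},
    {"dr":[0,0,0],"slide":[0,0,-15],"jaw":60},
    {"dr":[0,0,0],"slide":[0,0,-50],"jaw":60},
    {"dr":[0,0,0],"slide":[0,0,-100],"jaw":60},
    {"dr":[0,0,0],"slide":[0,0,-160],"jaw":85},
    {"dr":[0,0,0],"slide":[0,0,-220],"jaw":85},
  ],
)

```text
clock: 26.65
position: [427.5, 284.3, 245.0]
ee_rot: [-0.001, 1.0, -0.001, -0.001]
contact_force: [0.6, 1.1, -0.4]
gripper_width: 84.7
grasp_force: 0.0
```

>>> step_arm(
  motion=[
    {"dr":[0,0,0],"slide":[-30,-60,0],"jaw":85},
    {"dr":[0,0,0],"slide":[-60,-110,0],"jaw":85},
    {"dr":[0,0,0],"slide":[-60,-160,0],"jaw":85},
    {"dr":[0,0,0],"slide":[-60,-160,0],"jaw":85},
    {"dr":[0,0,0],"slide":[-60,-160,0],"jaw":85},
    {"dr":[0,0,0],"slide":[-60,-160,0],"jaw":85},
    {"dr":[0,0,0],"slide":[-60,-160,0],"jaw":85},
    {"dr":[0,0,0],"slide":[-60,-160,0],"jaw":85},
  ],
)

```text
clock: 27.65
position: [488.8, 126.0, 242.9]
ee_rot: [-0.001, 1.0, -0.0, -0.0]
contact_force: [0.5, -0.8, 0.8]
gripper_width: 84.9
grasp_force: 0.0
```

Run:
```python
from h import *
T=T_tool();print(T[:3,3].round(1));np.save('T8.npy',T)
im,c=grab('wrist','w8.png');s,_=grab('scene','s8.png');t,_=grab('top','t8.png')
for b in caps(im):print(b,onz(c,b[1],62).round(1))
print('lid',circ(im,c,18,(480,45),125,93,4),'bowl',circ(im,c,75,(479,286),120,90,4))
print('knob',[(b,onz(c,b[1],50).round(1)) for b in blobs(mask(im[:260],(0,0,0),(180,255,48)),150)])
cv2.imwrite('pics/m8.png',cv2.resize(np.hstack([im,s]),(800,300)))
print([b for b in blobs(mask(t,(105,110,50),(130,255,255)),60)if b[1][0]>100])
```

```text
[488.8 126.  242.9]
(np.int32(1181), [392.6, 118.9], [372, 99, 43, 42]) [427.5 283.4  62. ]
(np.int32(939), [381.4, 201.5], [363, 184, 38, 37]) [527.1 284.1  62. ]
lid (np.int64(370), array([479.2,  45.8]), np.float64(92.2)) bowl (np.int64(476), array([479. , 285.5]), np.float64(89.2))
knob [((np.int32(538), [5.0, 176.2], [0, 144, 16, 56]), array([ 498.8, -198.9,   50. ])), ((np.int32(157), [194.6, 158.4], [183, 148, 19, 24]), array([476.9,  54.7,  50. ]))]
[(np.int32(2137), [414.7, 109.8], [384, 78, 62, 64]), (np.int32(130), [155.8, 214.8], [149, 208, 14, 15])]
```

View pics/m8.png

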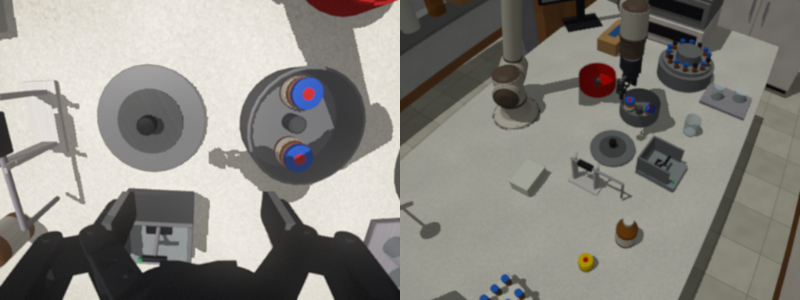

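The wrist view shows both jars upright in the bowl at (380,119) and (381,201) full scale, and the lid on the bench at (190,160). The scene view shows only the yellow jar left outside. Fetching the lid.

>>> step_arm(
  motion=[
    {"dr":[0,0,0],"slide":[8,-50,0],"jaw":70},
    {"dr":[0,0,0],"slide":[8,-81,40],"jaw":70},
    {"dr":[0,0,0],"slide":[8,-81,90],"jaw":70},
    {"dr":[0,0,0],"slide":[8,-81,140],"jaw":70},
    {"dr":[0,0,0],"slide":[8,-81,185],"jaw":70},
    {"dr":[0,0,0],"slide":[8,-81,205],"jaw":70},
    {"dr":[0,0,0],"slide":[8,-81,214],"jaw":70},
    {"dr":[0,0,0],"slide":[8,-81,214],"jaw":70},
  ],
)

```text
clock: 28.8
position: [481.2, 44.4, 29.0]
ee_rot: [-0.001, 1.0, -0.0, -0.0]
contact_force: [0.3, 0.3, 0.1]
gripper_width: 70.1
grasp_force: 0.0
```

>>> step_arm(
  motion=[
    {"dr":[0,0,0],"slide":[0,0,0],"jaw":20},
    {"dr":[0,0,0],"slide":[0,0,0],"jaw":20},
    {"dr":[0,0,0],"slide":[0,0,0],"jaw":20},
    {"dr":[0,0,0],"slide":[0,0,0],"jaw":20},
    {"dr":[0,0,0],"slide":[0,0,0],"jaw":20},
    {"dr":[0,0,0],"slide":[0,0,0],"jaw":20},
    {"dr":[0,0,0],"slide":[0,0,-20],"jaw":20},
    {"dr":[0,0,0],"slide":[0,0,-50],"jaw":20},
  ],
)

```text
clock: 29.8
position: [479.6, 43.8, 78.5]
ee_rot: [-0.0, 1.0, -0.001, -0.002]
contact_force: [-0.4, 0.4, -3.6]
gripper_width: 28.3
grasp_force: 59.5
```

>>> step_arm(
  motion=[
    {"dr":[0,0,0],"slide":[0,0,-50],"jaw":20},
    {"dr":[0,0,0],"slide":[0,0,-90],"jaw":20},
    {"dr":[0,0,0],"slide":[0,40,-90],"jaw":20},
    {"dr":[0,0,0],"slide":[0,90,-90],"jaw":20},
    {"dr":[0,0,0],"slide":[0,145,-90],"jaw":20},
    {"dr":[0,0,0],"slide":[0,195,-90],"jaw":20},
    {"dr":[0,0,0],"slide":[0,230,-90],"jaw":20},
    {"dr":[0,0,0],"slide":[0,240,-90],"jaw":20},
  ],
)

```text
clock: 30.8
position: [479.9, 285.9, 168.1]
ee_rot: [-0.002, 1.0, -0.0, -0.001]
contact_force: [0.3, -0.8, -3.4]
gripper_width: 28.3
grasp_force: 59.9
```

>>> step_arm(
  motion=[
    {"dr":[0,0,0],"slide":[0,0,0],"jaw":20},
    {"dr":[0,0,0],"slide":[0,0,0],"jaw":20},
    {"dr":[0,0,0],"slide":[0,0,0],"jaw":20},
    {"dr":[0,0,0],"slide":[0,0,0],"jaw":20},
    {"dr":[0,0,0],"slide":[0,0,0],"jaw":20},
    {"dr":[0,0,0],"slide":[0,0,0],"jaw":20},
    {"dr":[0,0,0],"slide":[0,0,0],"jaw":20},
    {"dr":[0,0,0],"slide":[0,0,0],"jaw":20},
  ],
)

```text
clock: 31.8
position: [480.7, 284.3, 169.0]
ee_rot: [-0.001, 1.0, -0.0, -0.0]
contact_force: [0.7, 0.3, -2.4]
gripper_width: 28.4
grasp_force: 59.9
```

Run:
```python
from h import *
rel((479.3,285.6,93.5))
t,ct=grab('top','t9.png'); s,cs=grab('scene','s9.png'); w,cw=grab('wrist','w9.png')
print('lid z ~148',circ(w,cw,148,(479,286),125,93,5))
```

```text
slide [ 1.3  1.3 75.5]
lid z ~148 (np.int64(570), array([481.6, 283.7]), np.float64(96.5))
```

>>> step_arm(
  motion=[
    {"dr":[0,0,0],"slide":[1,1,15],"jaw":20},
    {"dr":[0,0,0],"slide":[1,1,35],"jaw":20},
    {"dr":[0,0,0],"slide":[1,1,52],"jaw":20},
    {"dr":[0,0,0],"slide":[1,1,62],"jaw":20},
    {"dr":[0,0,0],"slide":[1,1,68],"jaw":20},
    {"dr":[0,0,0],"slide":[1,1,72],"jaw":20},
    {"dr":[0,0,0],"slide":[1,1,75],"jaw":20},
    {"dr":[0,0,0],"slide":[1,1,75],"jaw":20},
  ],
)

```text
clock: 32.95
position: [479.9, 285.5, 95.3]
ee_rot: [-0.001, 1.0, 0.0, 0.0]
contact_force: [-3.1, -0.7, 3.0]
gripper_width: 28.1
grasp_force: 60.6
```

Run:
```python
from h import *
s=st();print(s['position'],s['contact_force'],s['wrist_torque'])
```

```text
[479.87420787 285.47747611  95.29340645] [-3.14367411 -0.65171065  2.96421047] [-0.25100313  0.75151705  0.0246818 ]
```

>>> step_arm(
  motion=[
    {"dr":[0,0,0],"slide":[0,0,1],"jaw":20},
    {"dr":[0,0,0],"slide":[0,0,1],"jaw":60},
    {"dr":[0,0,0],"slide":[0,0,0],"jaw":70},
    {"dr":[0,0,0],"slide":[0,0,0],"jaw":70},
    {"dr":[0,0,0],"slide":[0,0,0],"jaw":70},
    {"dr":[0,0,0],"slide":[0,0,-30],"jaw":80},
    {"dr":[0,0,0],"slide":[0,0,-90],"jaw":85},
    {"dr":[0,0,0],"slide":[0,0,-150],"jaw":85},
  ],
)

```text
clock: 33.95
position: [479.5, 285.1, 245.3]
ee_rot: [-0.001, 1.0, -0.0, -0.0]
contact_force: [1.2, 1.1, 0.7]
gripper_width: 84.6
grasp_force: 0.0
```

>>> step_arm(
  motion=[
    {"dr":[0,0,0],"slide":[0,-40,-15],"jaw":85},
    {"dr":[0,0,0],"slide":[0,-60,-15],"jaw":85},
    {"dr":[0,0,0],"slide":[0,-60,-15],"jaw":85},
    {"dr":[0,0,0],"slide":[0,-60,-15],"jaw":85},
    {"dr":[0,0,0],"slide":[0,-60,-15],"jaw":85},
    {"dr":[0,0,0],"slide":[0,-60,-15],"jaw":85},
    {"dr":[0,0,0],"slide":[0,-60,-15],"jaw":85},
    {"dr":[0,0,0],"slide":[0,-60,-15],"jaw":85},
  ],
)

```text
clock: 34.95
position: [479.7, 225.5, 259.0]
ee_rot: [-0.001, 1.0, -0.0, -0.0]
contact_force: [-0.3, -0.2, 0.3]
gripper_width: 85.1
grasp_force: 0.0
```

Run:
```python
from h import *
print(st()['position'].round(1) if hasattr(st()['position'],'round') else st()['position'])
w,cw=grab('wrist','w10.png'); s,cs=grab('scene','s10.png')
print('lid z83',circ(w,cw,83,(479,286),125,93,4))
k=(np.array([proj(cw,(479,286,108))]));print(k)
a=w[:300,200:500]; b=cv2.resize(s[95:175,255:355],(375,300),interpolation=cv2.INTER_CUBIC)
cv2.imwrite('pics/m10.png',np.hstack([a,b]))
```

```text
[479.7 225.5 259. ]
lid z83 (np.int64(533), array([477.6, 285. ]), np.float64(92.0))
[[309.93173456 176.70687287]]
```

View pics/m10.png

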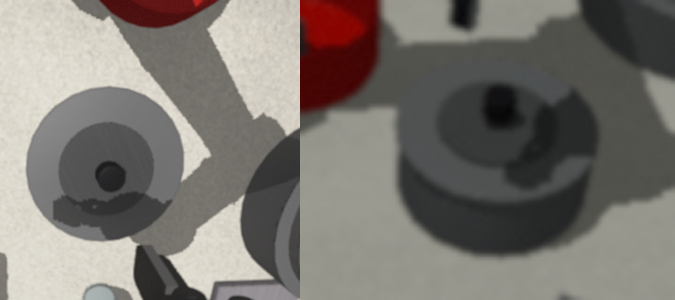

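The lid is seated level: fitted centre (477.6,285.0), radius 92.0, the same as at the start. Next come the rod and the drive: two wrist views.

>>> step_arm(
  motion=[
    {"dr":[0,0,0],"slide":[20,-60,0],"jaw":85},
    {"dr":[0,0,0],"slide":[40,-120,0],"jaw":85},
    {"dr":[0,0,0],"slide":[40,-180,0],"jaw":85},
    {"dr":[0,0,0],"slide":[40,-240,0],"jaw":85},
    {"dr":[0,0,0],"slide":[40,-300,0],"jaw":85},
    {"dr":[0,0,0],"slide":[40,-345,0],"jaw":85},
    {"dr":[0,0,0],"slide":[40,-345,0],"jaw":85},
    {"dr":[0,0,0],"slide":[40,-345,0],"jaw":85},
  ],
)

```text
clock: 36.05
position: [440.2, -119.7, 259.0]
ee_rot: [-0.0, 1.0, 0.0, 0.0]
contact_force: [0.8, 0.0, 0.2]
gripper_width: 84.9
grasp_force: 0.0
```

>>> step_arm(
  motion=[
    {"dr":[0,0,0],"slide":[0,0,-10],"jaw":85},
    {"dr":[0,0,0],"slide":[0,0,-10],"jaw":85},
    {"dr":[0,0,0],"slide":[0,0,-10],"jaw":85},
    {"dr":[0,0,0],"slide":[0,0,-10],"jaw":85},
    {"dr":[0,0,0],"slide":[0,0,-10],"jaw":85},
    {"dr":[0,0,0],"slide":[0,0,-10],"jaw":85},
    {"dr":[0,0,0],"slide":[0,0,-10],"jaw":85},
    {"dr":[0,0,0],"slide":[0,0,-10],"jaw":85},
  ],
)

```text
clock: 37.05
position: [440.3, -119.8, 269.0]
ee_rot: [-0.001, 1.0, 0.0, -0.0]
contact_force: [0.1, 0.2, 0.4]
gripper_width: 85.0
grasp_force: 0.0
```

Run:
```python
from h import *
T=T_tool();print(T[:3,3].round(1));np.save('T11.npy',T)
im,c=grab('wrist','w11.png')
```

```text
[ 440.3 -119.8  269. ]
```

>>> step_arm(
  motion=[
    {"dr":[0,0,0],"slide":[-50,30,-10],"jaw":85},
    {"dr":[0,0,0],"slide":[-100,60,-30],"jaw":85},
    {"dr":[0,0,0],"slide":[-140,90,-30],"jaw":85},
    {"dr":[0,0,0],"slide":[-140,90,-30],"jaw":85},
    {"dr":[0,0,0],"slide":[-140,90,-30],"jaw":85},
    {"dr":[0,0,0],"slide":[-140,90,-30],"jaw":85},
    {"dr":[0,0,0],"slide":[-140,90,-30],"jaw":85},
    {"dr":[0,0,0],"slide":[-140,90,-30],"jaw":85},
  ],
)

```text
clock: 38.1
position: [579.7, -30.0, 299.5]
ee_rot: [-0.0, 1.0, 0.0, 0.0]
contact_force: [-1.2, 0.1, -0.3]
gripper_width: 85.1
grasp_force: 0.0
```

Run:
```python
from h import *
T=T_tool();print(T[:3,3].round(1));np.save('T12.npy',T)
im,c=grab('wrist','w12.png')
a=cv2.imread('pics/w11.png')
cv2.imwrite('pics/m12.png',np.hstack([a[60:360,100:500],im[60:360,0:400]]))
for i in(a,im): print(blobs(mask(i[:280],(0,0,0),(180,255,50)),60))
```

```text
[579.7 -30.  299.5]
[(np.int32(4198), [487.6, 184.9], [457, 131, 55, 112]), (np.int32(363), [232.8, 204.5], [222, 181, 17, 53]), (np.int32(513), [162.6, 267.3], [146, 247, 27, 33]), (np.int32(588), [344.1, 266.9], [333, 246, 29, 34]), (np.int32(123), [135.6, 269.3], [126, 257, 21, 23]), (np.int32(196), [372.0, 269.3], [360, 256, 25, 24])]
[(np.int32(5666), [485.3, 70.2], [430, 13, 82, 120]), (np.int32(1158), [146.6, 76.2], [134, 48, 26, 58]), (np.int32(465), [305.3, 218.6], [290, 210, 32, 19]), (np.int32(869), [345.1, 253.8], [334, 214, 28, 66]), (np.int32(499), [162.5, 267.5], [146, 247, 27, 33]), (np.int32(176), [308.4, 252.1], [295, 249, 28, 7]), (np.int32(131), [135.8, 269.1], [126, 256, 21, 24]), (np.int32(140), [370.6, 268.5], [360, 256, 22, 24])]
```

View pics/m12.png

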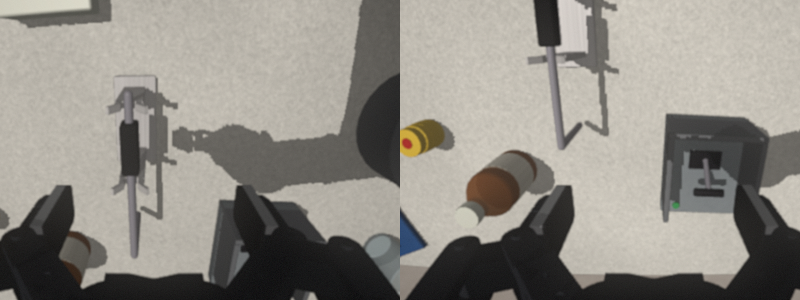

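In these views the grip is at (230,207) in w11 and (147,77) in w12, and the rod bend at (235,315) and (162,207). The lever crossbar is at (308,252) and its slot at (305,219) in w12. The guard runs along crop (667,115) to (740,120).

Run:
```python
from h import *
a=cv2.imread('pics/w11.png');b=cv2.imread('pics/w12.png');ca=cam('wrist',np.load('T11.npy'));cb=cam('wrist',np.load('T12.npy'));ct=cam('top');cs=cam('scene')
t=cv2.imread('pics/t8.png')
gt=[x for x in blobs(mask(t[160:230,260:310],(0,0,0),(180,255,50)),30)];print(gt)
for im,c,n,(x,y) in((a,ca,'a',(205,165)),(b,cb,'b',(120,35))):
    m=mask(im,(0,0,0),(180,255,60))[y:y+90,x:x+60]; m=cv2.morphologyEx(m,cv2.MORPH_OPEN,np.ones((3,3)))
    cn=max(cv2.findContours(m,0,2)[0],key=cv2.contourArea)+np.array([x,y]); r=cv2.minAreaRect(cn);bx=cv2.boxPoints(r);print(n,r)
    for q in bx: print('  ',onz(c,q,128).round(1),onz(c,q,115).round(1))
print('grip',cross(ca,(230.7,207.3),cb,(147,77)))
print('bend',cross(ca,(235,313),cb,(162,206)))
u=(308.4,252.1);print('bar@81',onz(cb,u,81).round(1)); print('slot@30',onz(cb,(305.3,218.6),30).round(1))
for q,z in(((266,174),105),((358,180),105),((266,270),30)): print('drive',q,onz(cb,q,z).round(1))
x=cv2.resize(b[160:290,240:400],None,fx=4.9,fy=4.6,interpolation=cv2.INTER_CUBIC);cv2.imwrite('pics/d12.png',x)
```

```text
[(np.int32(95), [29.9, 37.8], [27, 29, 6, 19])]
a ((229.5, 207.5), (53.0, 17.0), 90.0)
   [ 441.7 -153.9  128. ] [ 445.5 -155.4  115. ]
   [ 441.7 -136.2  128. ] [ 445.4 -136.9  115. ]
   [ 502.9 -137.1  128. ] [ 509.4 -137.8  115. ]
   [ 503. -156.  128.] [ 509.5 -157.6  115. ]
b ((146.91464233398438, 76.73171997070312), (57.75569534301758, 21.75501251220703), 83.6598129272461)
   [ 448.5 -154.9  128. ] [ 446.4 -160.   115. ]
   [ 446.8 -132.   128. ] [ 444.6 -136.2  115. ]
   [ 504.2 -129.9  128. ] [ 504.4 -134.   115. ]
   [ 506.4 -153.9  128. ] [ 506.7 -159.   115. ]
grip (array([ 475.25500846, -145.63190897,  118.00624426]), np.float64(0.8382716934728488))
bend (array([ 626.76674617, -144.330627  ,  112.69878217]), np.float64(1.256349735936929))
bar@81 [710.7  50.   81. ]
slot@30 [679.9  52.4  30. ]
drive (266, 174) [587.6 -14.8 105. ]
drive (358, 180) [594.9 100.5 105. ]
drive (266, 270) [774.9  -8.4  30. ]
```

View pics/d12.png

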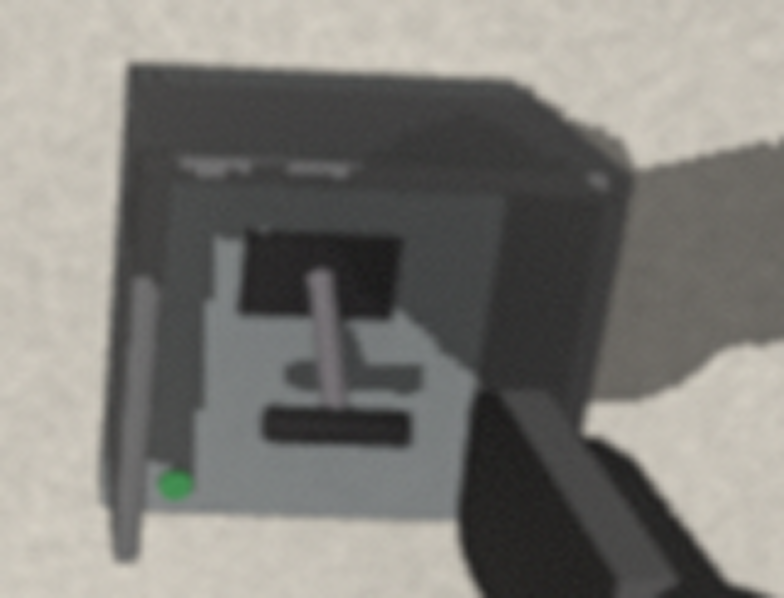

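The crossbar sits at about (711,50,81) and the pivot at about (680,51), which agrees with a 31 mm lean. The guard front is at x≈615. The grip is at (475.5,-146,≈115) and the rod runs along +x, with the bend at 627 (151 mm ahead, as it should be). Grasping the rod.

>>> step_arm(
  motion=[
    {"dr":[0,0,0],"slide":[50,-50,0],"jaw":60},
    {"dr":[0,0,0],"slide":[90,-95,20],"jaw":60},
    {"dr":[0,0,0],"slide":[104,-116,60],"jaw":60},
    {"dr":[0,0,0],"slide":[104,-116,100],"jaw":60},
    {"dr":[0,0,0],"slide":[104,-116,120],"jaw":60},
    {"dr":[0,0,0],"slide":[104,-116,120],"jaw":60},
    {"dr":[0,0,0],"slide":[104,-116,120],"jaw":60},
    {"dr":[0,0,0],"slide":[104,-116,120],"jaw":60},
  ],
)

```text
clock: 39.15
position: [477.2, -145.6, 180.3]
ee_rot: [-0.001, 1.0, -0.0, 0.001]
contact_force: [1.1, 0.3, 0.0]
gripper_width: 60.2
grasp_force: 0.0
```

Run:
```python
from h import *
w,c=grab('wrist','w13.png'); rel((475.5,-146.2,97))
m=mask(w[:290],(0,0,0),(180,255,55)); print(blobs(m,200)); print(proj(c,(475.5,-146.2,128)),proj(c,(505.5,-146,128)),proj(c,(445.5,-146,128)))
cv2.imwrite('pics/w13c.png',w[60:360,100:420])
```

```text
slide [ 1.7 -0.6 83.1]
[(np.int32(1845), [252.4, 206.0], [240, 166, 26, 79]), (np.int32(1901), [349.3, 275.6], [309, 238, 135, 52]), (np.int32(1224), [176.5, 272.9], [140, 240, 59, 50])]
[253.16211653 209.70583277] [253.31072331 245.58926271] [253.56504522 170.31468756]
```

View pics/w13c.png

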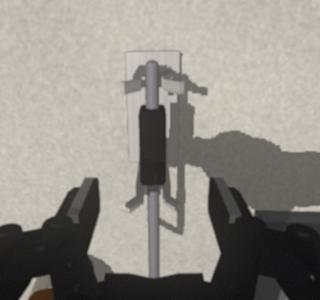

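The grip at crop (152,145) is centred between the fingers and matches the prediction within about 2 px.

>>> step_arm(
  motion=[
    {"dr":[0,0,0],"slide":[2,0,25],"jaw":60},
    {"dr":[0,0,0],"slide":[2,0,50],"jaw":60},
    {"dr":[0,0,0],"slide":[2,0,70],"jaw":60},
    {"dr":[0,0,0],"slide":[2,0,82],"jaw":60},
    {"dr":[0,0,0],"slide":[2,0,82],"jaw":60},
    {"dr":[0,0,0],"slide":[2,0,82],"jaw":60},
    {"dr":[0,0,0],"slide":[2,0,82],"jaw":10},
    {"dr":[0,0,0],"slide":[2,0,82],"jaw":10},
  ],
)

```text
clock: 40.2
position: [474.6, -145.7, 97.6]
ee_rot: [-0.001, 1.0, -0.0, 0.001]
contact_force: [0.5, -0.7, 0.2]
gripper_width: 24.3
grasp_force: 0.0
```

>>> step_arm(
  motion=[
    {"dr":[0,0,0],"slide":[0,0,0],"jaw":10},
    {"dr":[0,0,0],"slide":[0,0,0],"jaw":10},
    {"dr":[0,0,0],"slide":[0,0,0],"jaw":10},
    {"dr":[0,0,0],"slide":[0,0,0],"jaw":10},
    {"dr":[0,0,0],"slide":[0,0,0],"jaw":10},
    {"dr":[0,0,0],"slide":[0,0,0],"jaw":10},
    {"dr":[0,0,0],"slide":[0,0,0],"jaw":10},
    {"dr":[0,0,0],"slide":[0,0,0],"jaw":10},
  ],
)

```text
clock: 41.2
position: [474.6, -145.8, 97.5]
ee_rot: [-0.001, 1.0, -0.0, 0.0]
contact_force: [-0.1, -0.1, 5.9]
gripper_width: 19.2
grasp_force: 60.7
```

Run:
```python
from h import *
T=T_tool();np.save('Tgrip.npy',T);print(T.round(4));s=st();print(s['contact_force'])
```

```text
[[-1.000000e+00 -1.700000e-03  6.000000e-04  4.745607e+02]
 [-1.700000e-03  1.000000e+00 -3.000000e-04 -1.457954e+02]
 [-6.000000e-04 -3.000000e-04 -1.000000e+00  9.749160e+01]
 [ 0.000000e+00  0.000000e+00  0.000000e+00  1.000000e+00]]
[-0.14074172 -0.10507585  5.91091512]
```

>>> step_arm(
  motion=[
    {"dr":[0,0,0],"slide":[0,0,-8],"jaw":10},
    {"dr":[0,0,0],"slide":[0,0,-25],"jaw":10},
    {"dr":[0,0,0],"slide":[0,0,-50],"jaw":10},
    {"dr":[0,0,0],"slide":[0,0,-80],"jaw":10},
    {"dr":[0,0,0],"slide":[0,0,-105],"jaw":10},
    {"dr":[0,0,0],"slide":[0,0,-115],"jaw":10},
    {"dr":[0,0,0],"slide":[0,0,-115],"jaw":10},
    {"dr":[0,0,0],"slide":[0,0,-115],"jaw":10},
  ],
)

```text
clock: 42.2
position: [473.4, -145.5, 210.6]
ee_rot: [-0.001, 1.0, 0.0, -0.001]
contact_force: [0.2, -0.7, -2.6]
gripper_width: 19.2
grasp_force: 59.9
```

Run:
```python
from h import *
s=st();print(s['position'],s['contact_force'],s['wrist_torque'])
a,ca=grab('scene','s14.png');b,cb=grab('top','t14.png')
P=np.array(s['position'])+[0,0,19]
for n,c in(('s',ca),('t',cb)):
    print(n,[proj(c,P+d).round(1).tolist() for d in([0,0,0],[150,0,0],[150,0,-95])])
x=cv2.resize(a[130:290,190:350],(480,480),interpolation=cv2.INTER_CUBIC);y=cv2.resize(b[140:240,250:310],(288,480),interpolation=cv2.INTER_CUBIC)
cv2.imwrite('pics/m14.png',np.hstack([x,y]))
```

```text
[ 473.37453475 -145.51495513  210.5749659 ] [ 0.22908338 -0.74813716 -2.55161408] [0.00163615 0.13990412 0.03707526]
s [[234.6, 184.2], [286.5, 209.4], [284.2, 230.3]]
t [[292.6, 191.3], [292.1, 141.4], [289.7, 150.7]]
```

View pics/m14.png

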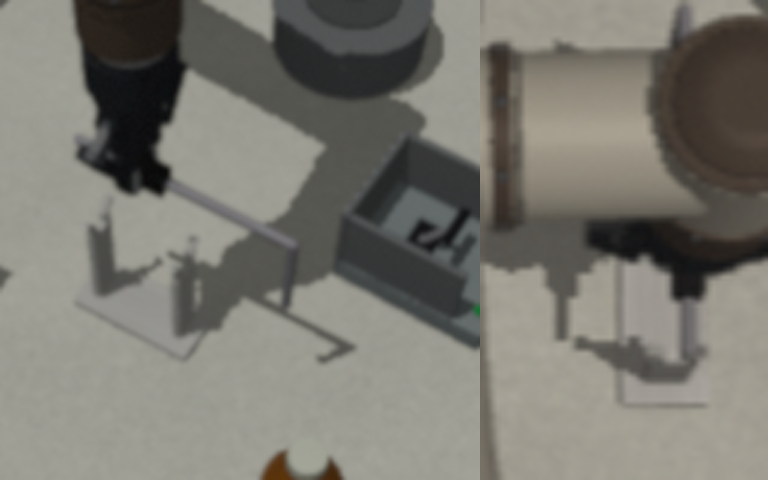

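The rod is held level with its leg hanging: the end is at scene (286,232), predicted (284,230). Swinging over the drive unit now, tip z≈133.

>>> step_arm(
  motion=[
    {"dr":[0,0,0],"slide":[-15,40,0],"jaw":10},
    {"dr":[0,0,0],"slide":[-35,85,0],"jaw":10},
    {"dr":[0,0,0],"slide":[-60,130,0],"jaw":10},
    {"dr":[0,0,0],"slide":[-85,165,0],"jaw":10},
    {"dr":[0,0,0],"slide":[-105,188,0],"jaw":10},
    {"dr":[0,0,0],"slide":[-115,195,0],"jaw":10},
    {"dr":[0,0,0],"slide":[-115,195,0],"jaw":10},
    {"dr":[0,0,0],"slide":[-115,195,0],"jaw":10},
  ],
)

```text
clock: 43.3
position: [588.2, 48.6, 211.7]
ee_rot: [-0.0, 1.0, -0.0, -0.001]
contact_force: [-0.1, 0.0, -2.7]
gripper_width: 19.2
grasp_force: 59.9
```

Run:
```python
from h import *
s=st();print(s['position'],s['contact_force'])
a,ca=grab('scene','s15.png');b,cb=grab('top','t15.png')
P=np.array(s['position'])+[150,1,-77.5]
print('tip',P,proj(ca,P),proj(cb,P),'bar',proj(ca,(711,50,81)),proj(cb,(711,50,81)))
x=cv2.resize(a[130:260,270:400],(520,520),interpolation=cv2.INTER_CUBIC);y=cv2.resize(b[100:170,195:255],(270,315),interpolation=cv2.INTER_CUBIC)
z=np.zeros((520,270,3),np.uint8);z[:315]=y
cv2.imwrite('pics/m15.png',np.hstack([x,z]))
```

```text
[588.23183113  48.58946392 211.69700381] [-0.13474717  0.00983852 -2.69102187]
tip [738.23183113  49.58946392 134.19700381] [353.63109564 197.59077095] [228.51133031 115.90293722] bar [341.62140753 204.51847444] [229.18596558 129.52919672]
```

View pics/m15.png

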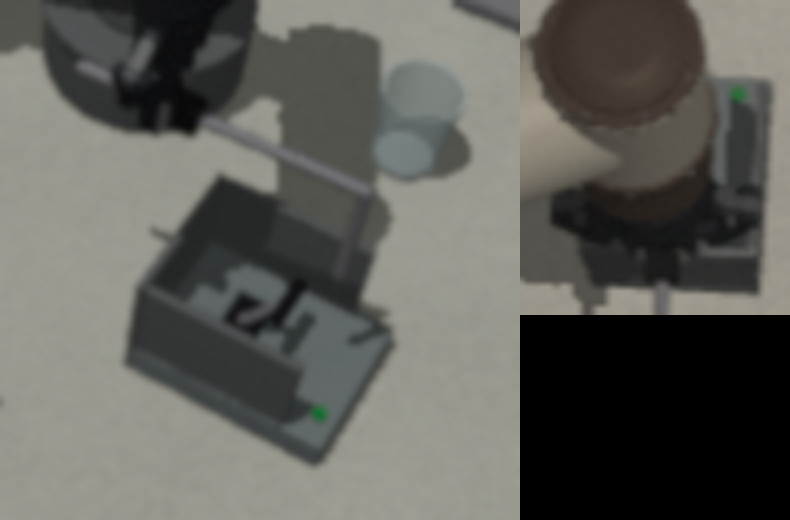

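The leg tip hangs behind the crossbar: scene (356,199) against the bar at (344,204), in line with it as predicted. Lowering, then pulling.

>>> step_arm(
  motion=[
    {"dr":[0,0,0],"slide":[0,1,15],"jaw":10},
    {"dr":[0,0,0],"slide":[0,1,30],"jaw":10},
    {"dr":[0,0,0],"slide":[0,1,45],"jaw":10},
    {"dr":[0,0,0],"slide":[0,1,57],"jaw":10},
    {"dr":[0,0,0],"slide":[0,1,64],"jaw":10},
    {"dr":[0,0,0],"slide":[0,1,64],"jaw":10},
    {"dr":[0,0,0],"slide":[0,1,64],"jaw":10},
    {"dr":[0,0,0],"slide":[0,1,64],"jaw":10},
  ],
)

```text
clock: 44.4
position: [589.4, 50.6, 148.7]
ee_rot: [-0.001, 1.0, 0.0, 0.001]
contact_force: [-0.3, 0.3, -2.2]
gripper_width: 18.9
grasp_force: 59.9
```

>>> step_arm(
  motion=[
    {"dr":[0,0,0],"slide":[5,0,0],"jaw":10},
    {"dr":[0,0,0],"slide":[10,0,0],"jaw":10},
    {"dr":[0,0,0],"slide":[15,0,0],"jaw":10},
    {"dr":[0,0,0],"slide":[20,0,0],"jaw":10},
    {"dr":[0,0,0],"slide":[25,0,0],"jaw":10},
    {"dr":[0,0,0],"slide":[30,0,0],"jaw":10},
    {"dr":[0,0,0],"slide":[35,0,0],"jaw":10},
    {"dr":[0,0,0],"slide":[35,0,0],"jaw":10},
  ],
)

```text
clock: 45.4
position: [553.3, 50.4, 148.0]
ee_rot: [-0.001, 1.0, -0.0, -0.0]
contact_force: [1.1, -0.8, -2.1]
gripper_width: 18.8
grasp_force: 60.1
```

>>> step_arm(
  motion=[
    {"dr":[0,0,0],"slide":[5,0,0],"jaw":10},
    {"dr":[0,0,0],"slide":[10,0,0],"jaw":10},
    {"dr":[0,0,0],"slide":[15,0,0],"jaw":10},
    {"dr":[0,0,0],"slide":[20,0,0],"jaw":10},
    {"dr":[0,0,0],"slide":[25,0,0],"jaw":10},
    {"dr":[0,0,0],"slide":[30,0,0],"jaw":10},
    {"dr":[0,0,0],"slide":[35,0,0],"jaw":10},
    {"dr":[0,0,0],"slide":[35,0,0],"jaw":10},
  ],
)

```text
clock: 46.4
position: [518.2, 50.1, 148.1]
ee_rot: [-0.001, 1.0, -0.0, -0.001]
contact_force: [0.2, 0.3, -0.8]
gripper_width: 19.0
grasp_force: 60.0
```

Run:
```python
from h import *
s=st();print(s['position'],s['contact_force'],s['wrist_torque'])
a,ca=grab('scene','s16.png')
cv2.imwrite('pics/s16c.png',cv2.resize(a[130:260,270:400],(520,520),interpolation=cv2.INTER_CUBIC))
for q in (.6,0.4,-.4,-.6): print(q,(proj(ca,(680+55*np.sin(q),51,36+55*np.cos(q)))-[270,130])*4)
```

```text
[518.18571474  50.11367818 148.08546088] [ 0.21197054  0.34431741 -0.83374885] [-0.07916953 -0.17513254 -0.09808306]
0.6 [287.19880531 296.83820305]
0.4 [276.37378213 287.03970494]
-0.4 [223.36099726 262.61300655]
-0.6 [210.61629057 261.48469131]
```

View pics/s16c.png

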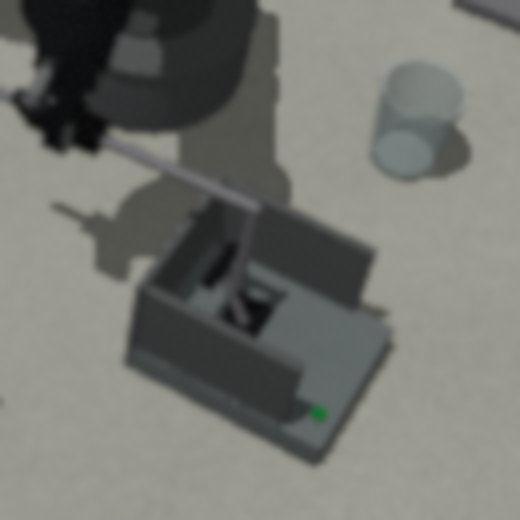

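The lever leans forward, with its crossbar at crop (222,265), near -0.5 rad. I'll pull on a bit until it meets the stop.

>>> step_arm(
  motion=[
    {"dr":[0,0,0],"slide":[1,0,0],"jaw":10},
    {"dr":[0,0,0],"slide":[2,0,0],"jaw":10},
    {"dr":[0,0,0],"slide":[3,0,0],"jaw":10},
    {"dr":[0,0,0],"slide":[4,0,0],"jaw":10},
    {"dr":[0,0,0],"slide":[5,0,0],"jaw":10},
    {"dr":[0,0,0],"slide":[6,0,0],"jaw":10},
    {"dr":[0,0,0],"slide":[6,0,0],"jaw":10},
    {"dr":[0,0,0],"slide":[6,0,0],"jaw":10},
  ],
)

```text
clock: 47.45
position: [512.9, 50.3, 148.1]
ee_rot: [-0.001, 1.0, -0.0, -0.0]
contact_force: [-0.6, -0.5, -1.2]
gripper_width: 19.0
grasp_force: 60.0
```

Run:
```python
from h import *
s=st();print(s['position'],s['contact_force'],s['wrist_torque'])
```

```text
[512.8675806   50.31874741 148.11944409] [-0.60118613 -0.53588068 -1.18786471] [-0.08482636 -0.2124749  -0.0260556 ]
```

>>> step_arm(
  motion=[
    {"dr":[0,0,0],"slide":[1,0,0],"jaw":10},
    {"dr":[0,0,0],"slide":[2,0,0],"jaw":10},
    {"dr":[0,0,0],"slide":[3,0,0],"jaw":10},
    {"dr":[0,0,0],"slide":[4,0,0],"jaw":10},
    {"dr":[0,0,0],"slide":[4,0,0],"jaw":10},
    {"dr":[0,0,0],"slide":[4,0,0],"jaw":10},
    {"dr":[0,0,0],"slide":[4,0,0],"jaw":10},
    {"dr":[0,0,0],"slide":[4,0,0],"jaw":10},
  ],
)

```text
clock: 48.45
position: [509.7, 50.6, 148.6]
ee_rot: [-0.001, 1.0, 0.0, 0.001]
contact_force: [4.4, 0.3, 1.8]
gripper_width: 19.1
grasp_force: 60.4
```

Run:
```python
from h import *
s=st();print(s['position'],s['contact_force'],s['wrist_torque'])
```

```text
[509.74998519  50.64019647 148.56327873] [4.39021869 0.34815102 1.80184312] [ 0.011816   -1.92206538 -0.03650203]
```

The force and moment rise, so it is on the stop. Backing off, lifting out, and checking the lever.

>>> step_arm(
  motion=[
    {"dr":[0,0,0],"slide":[-8,0,0],"jaw":10},
    {"dr":[0,0,0],"slide":[-20,0,0],"jaw":10},
    {"dr":[0,0,0],"slide":[-25,0,0],"jaw":10},
    {"dr":[0,0,0],"slide":[-25,0,-20],"jaw":10},
    {"dr":[0,0,0],"slide":[-25,0,-45],"jaw":10},
    {"dr":[0,0,0],"slide":[-25,0,-68],"jaw":10},
    {"dr":[0,0,0],"slide":[-25,0,-68],"jaw":10},
    {"dr":[0,0,0],"slide":[-25,0,-68],"jaw":10},
  ],
)

```text
clock: 49.45
position: [532.9, 50.2, 214.4]
ee_rot: [-0.0, 1.0, -0.0, -0.002]
contact_force: [-1.3, -0.1, -1.6]
gripper_width: 19.2
grasp_force: 60.0
```

>>> step_arm(
  motion=[
    {"dr":[0,0,0],"slide":[5,-40,0],"jaw":10},
    {"dr":[0,0,0],"slide":[15,-90,0],"jaw":10},
    {"dr":[0,0,0],"slide":[30,-140,0],"jaw":10},
    {"dr":[0,0,0],"slide":[50,-175,0],"jaw":10},
    {"dr":[0,0,0],"slide":[60,-192,0],"jaw":10},
    {"dr":[0,0,0],"slide":[60,-196,0],"jaw":10},
    {"dr":[0,0,0],"slide":[60,-196,0],"jaw":10},
    {"dr":[0,0,0],"slide":[60,-196,0],"jaw":10},
  ],
)

```text
clock: 50.45
position: [474.8, -144.9, 215.8]
ee_rot: [-0.001, 1.0, 0.0, -0.0]
contact_force: [0.2, 1.0, -2.7]
gripper_width: 19.2
grasp_force: 59.9
```

Run:
```python
from h import *
s=st();print(s['position'],s['contact_force'],s['wrist_torque']); T=np.load('Tgrip.npy');rel(T[:3,3])
a,ca=grab('scene','s17.png')
cv2.imwrite('pics/s17c.png',cv2.resize(a[130:290,210:400],(760,640-40),interpolation=cv2.INTER_CUBIC))
P=np.array(s['position'])+[0,0,17.5]
print([((proj(ca,P+d)-[210,130])*[4,3.75]).round(0).tolist() for d in([0,0,0],[-60,0,0],[150,0,0],[150,0,-95])])
```

```text
[ 474.8252578  -144.92202192  215.79408377] [ 0.21475675  1.04817354 -2.71511619] [0.02332771 0.09116479 0.03886349]
slide [  0.2  -0.9 118.3]
[[101.0, 200.0], [23.0, 165.0], [309.0, 295.0], [299.0, 374.0]]
```

View pics/s17c.png

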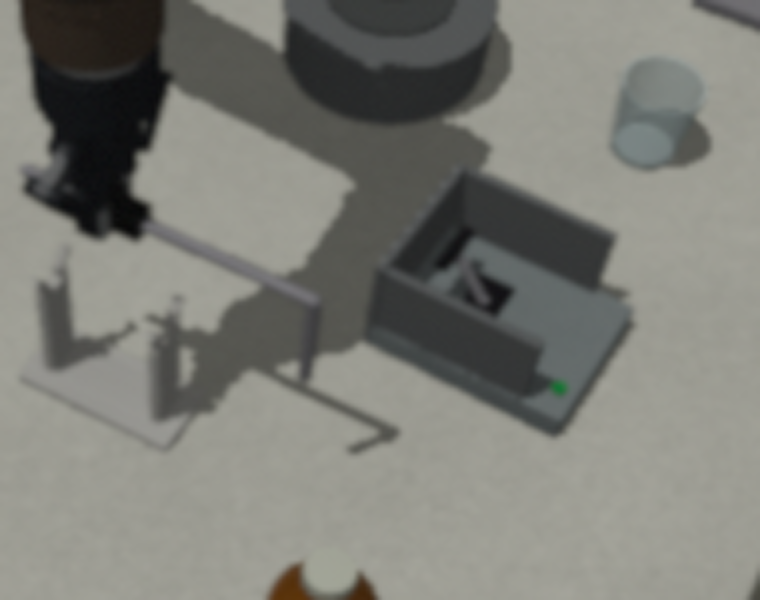

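The lever lies fully forward. The leg end at crop (306,377) shows the same offset from prediction as before, so the rod has not turned in the grip. Laying it back.

>>> step_arm(
  motion=[
    {"dr":[0,0,0],"slide":[0,-1,20],"jaw":10},
    {"dr":[0,0,0],"slide":[0,-1,45],"jaw":10},
    {"dr":[0,0,0],"slide":[0,-1,70],"jaw":10},
    {"dr":[0,0,0],"slide":[0,-1,90],"jaw":10},
    {"dr":[0,0,0],"slide":[0,-1,105],"jaw":10},
    {"dr":[0,0,0],"slide":[0,-1,112],"jaw":10},
    {"dr":[0,0,0],"slide":[0,-1,117],"jaw":10},
    {"dr":[0,0,0],"slide":[0,-1,117],"jaw":10},
  ],
)

```text
clock: 51.5
position: [474.5, -146.6, 99.1]
ee_rot: [-0.001, 1.0, -0.0, 0.0]
contact_force: [0.5, -0.3, -1.6]
gripper_width: 18.9
grasp_force: 60.0
```

Run:
```python
from h import *
s=st();print(s['position'],s['contact_force'],s['wrist_torque'])
```

```text
[ 474.53341483 -146.5534968    99.1242474 ] [ 0.47444513 -0.33105521 -1.62210346] [ 0.04350072  0.13757594 -0.04752352]
```

>>> step_arm(
  motion=[
    {"dr":[0,0,0],"slide":[0,0,1],"jaw":10},
    {"dr":[0,0,0],"slide":[0,0,2],"jaw":10},
    {"dr":[0,0,0],"slide":[0,0,2],"jaw":10},
    {"dr":[0,0,0],"slide":[0,0,2],"jaw":30},
    {"dr":[0,0,0],"slide":[0,0,2],"jaw":60},
    {"dr":[0,0,0],"slide":[0,0,2],"jaw":60},
    {"dr":[0,0,0],"slide":[0,0,2],"jaw":60},
    {"dr":[0,0,0],"slide":[0,0,2],"jaw":60},
  ],
)

```text
clock: 52.5
position: [474.3, -146.7, 97.0]
ee_rot: [-0.001, 1.0, -0.0, 0.0]
contact_force: [-0.7, -0.3, 0.3]
gripper_width: 60.2
grasp_force: 0.0
```

>>> step_arm(
  motion=[
    {"dr":[0,0,0],"slide":[0,0,-20],"jaw":60},
    {"dr":[0,0,0],"slide":[0,0,-60],"jaw":60},
    {"dr":[0,0,0],"slide":[0,0,-120],"jaw":60},
    {"dr":[0,0,0],"slide":[20,0,-170],"jaw":60},
    {"dr":[0,0,0],"slide":[35,25,-172],"jaw":60},
    {"dr":[0,0,0],"slide":[35,25,-172],"jaw":60},
    {"dr":[0,0,0],"slide":[35,25,-172],"jaw":60},
    {"dr":[0,0,0],"slide":[35,25,-172],"jaw":60},
  ],
)

```text
clock: 53.5
position: [439.4, -122.1, 268.3]
ee_rot: [-0.001, 1.0, -0.0, -0.001]
contact_force: [-0.0, -0.2, -0.2]
gripper_width: 59.8
grasp_force: 0.0
```

Run:
```python
from h import *
w,c=grab('wrist','w18.png');a,ca=grab('scene','s18.png')
x=205;y=165;m=mask(w,(0,0,0),(180,255,60))[y:y+90,x:x+60]
print(blobs(m,100)); r=cv2.minAreaRect(max(cv2.findContours(m,0,2)[0],key=cv2.contourArea)+np.array([x,y]));print(r,onz(c,r[0],126).round(1))
b=[q for q in blobs(mask(a[190:230,215:260],(0,0,0),(180,255,38)),40)];print(b)
print('lid',circ(w,c,83,(479,286),125,93,4) if 0 else '')
cv2.imwrite('pics/m18.png',np.hstack([w[:300,100:400],cv2.resize(a[90:290,180:400],(440,400))[50:350]]))
```

```text
[(np.int32(875), [26.6, 44.9], [18, 17, 18, 55])]
((231.50814819335938, 209.2112274169922), (53.960105895996094, 16.98744010925293), 87.79740142822266) [ 472.8 -146.1  126. ]
[(np.int32(135), [21.7, 21.6], [12, 15, 20, 14])]
lid
```

View pics/m18.png

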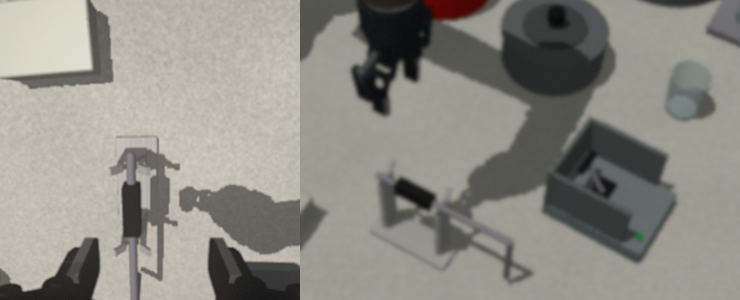

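The rod is back in its stand (grip at scene (236.7,211.6), originally (236.4,211.4)). The lever is forward, the lid is seated and the arm is clear.

```bash
python3 -c "
from h import *
print(arm.job_done())"
```

```text
the job is handed in; nothing more can be done
None
```

The job is handed in at about 54 s of the 210 s, verdict not reported: both jars stand in the bowl under the re-seated lid, the lever is pulled to its stop, and the rod is back in its stand.

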